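# Fit a trolley castor and pull-test it

## Robot

A 6-joint arm with a two-finger parallel gripper is mounted at the origin on the work surface. World frame = base frame: x ahead of the robot, y to its left, z up, the work surface at z = 0. Lengths are in mm, angles in rad, forces in N, time in s.
With the tool pointing down it reaches from about 375 to 925 mm from the base axis. Payload 5.7 kg.
Tool frame: the origin (TCP) lies midway between the tips of the shut fingers; the grasp point (between the pads) lies 19 mm behind it (r.grip_depth is the distance from the TCP to the grasp point, in mm); z points along the fingers, y is the direction in which the jaws open and shut (so a half turn about z gives the same grasp; the last joint's range is limited). The gripper opens to 85 mm and grips with 20 to 120 N. Pads are 22 mm wide; open, the fingers measure 114 mm over their backs; the gripper's body (76 mm by 85 mm) begins 54 mm behind the grasp point. The pads swing forward as they close: fully open they stand 13 mm farther back than shut.
Start: joints at [-1.251, 0.359, 1.51, -0, 1.272, -0.115], TCP at [252.719, -544.147, 231.267] pointing down, gripper open.
Joint ranges: [-2.97, 2.97], [-1.01, 2.36], [0.21, 2.38], [-0.96, 4.11], [0.2, 2.71], [-2.98, 2.98]. Speed limits (rad/s): [2.39, 2.39, 3.14, 3.14, 3.14, 3.14].

## Interface

Orientations are given as a 3x3 rotation matrix whose columns are the frame's x, y, z axes.
In Python, from workcell import observe, imaging, r gives the robot as it stands.
- The arm moves only by the tool move_arm, never from a script. Its argument "increments" is a list of rows, each an object of numbers: "gripper": the closure, from 0 (fully open) to 1 (shut); "dx", "dy", "dz": the shift along the tool's x, y, z in mm; "rx", "ry", "rz": the turn, a rotation vector about the tool's x, y, z in degrees. A call has 1 to 12 rows; each row is the pose to reach, as a shift and turn from the pose commanded when the call began, along the tool's axes at that moment; what a row does not reach only later rows make up. A row lasts 1/8 s, in which the tool goes at most 62.5 mm and 10.7 degrees, less where a joint would pass 70% of its speed; a pose out of reach is approached as far as the arm can. A call with a gripper value outside its range is refused whole. The fingers move at their own pace and stop on an object; "squeeze" is the grip in N (left out, the last holds). Time passes only in rows, so rows that repeat a pose let the fingers close. It gives the time, the measured TCP pose, the force and the opening at its end, in the units of the state.
- observe(): the state, without advancing time (a new reading comes with each control period).
- imaging.capture(name): name is "scene" or "top"; returns a dict with "image" (400x640x3 uint8, red, green, blue), "z_map" (400x640 float32, mm along the optical axis (not along the pixel's ray), 0 where there is no reading), "fovy" (degrees; the focal length in pixels is half the picture's height over the tangent of half this angle, whatever the lens; pixels are square), "cx", "cy" (the principal point, pixels), "distortion" ([k1, k2, p1, p2, k3] as OpenCV has them; the pictures are not rectified), "R" (3x3) and "t" (3): a world point X has camera coordinates R X + t. Camera axes: x right, y down, z forward; pixel columns grow to the right and rows downward; lengths in mm; the calibration is good to about 2 mm. A picture is of the moment at which its call begins.
- r.sign_off(): hands the job in, once; it reports no verdict.
The state is a dict: "time": time; "joints": joint angles; "qd": joint speeds; "joint_efforts": joint torques, N m; "tcp_pos": TCP position; "tool_rot": TCP orientation; "wrist_force": force on the tool from outside, world axes, zero at the start; "torque": the same for the moment, N m; "finger_gap": finger opening in mm.
Only numpy, scipy, OpenCV 4.12 (cv2) and the standard library are available. Lean on these libraries where they do the work, as an engineer would, in place of code of your own. Each camera call takes 0.05 s, during which the arm holds its last target.

## Task

Take the grey castor from the wooden block and push its stem fully home into the empty socket of the upturned trolley, so that it clicks in. Then prove that it holds: pull straight up on it with slowly rising force until the gauge's needle stands in the middle of the green band (about 16 N), stop there and hold it for two seconds, then ease off and let go, leaving the castor settled fully home. The needle must never reach the red on either side (21 N of pull, 25 N of push), and the orange castor and everything else stay where they are.

Things in the scene. Friction and masses are not known exactly. Their poses are not given: they have to be found in the camera images.
- castor_wheels (a point): Centre (half-way up) of the wheel pair of the loose GREY twin-wheel castor, standing stem-down in a loose hole of the wooden block. Wheels 46 mm in diameter; outer faces 36 mm apart along this point's y (the axle): grip across y. x = rolling direction, z up, away from the stem. It lies 32 mm above the shoulder, the wheels' top 55 mm above it. Mass 0.08 to 0.17 kg.
- castor_shoulder (a point): The same castor's shoulder: centre of the underside of its steel flange (36 mm wide, 4 mm thick), where the stem begins. The centred stem runs 30 mm down along -z, 14 mm thick at most (15 to 18 mm below the shoulder), with a taper to a 5 mm tip over its last 11 mm and an 8 mm thick groove 6 to 14 mm below the shoulder.
- socket (a point): Centre of the mouth (brass ring) of the empty socket in the upturned trolley's top face, 76 mm above the table; z up. Hole 14.8 mm wide, 2 mm chamfer, 34 mm deep. Four sprung catches 12.4 mm down snap into the stem's groove: pushing past takes 8 to 17 N over the last 14 mm; then it has some 0.5 mm play and holds over 25 N. Fully home: flange on the trolley.
- gauge: Blue push-pull gauge stand, fixed; origin on the table at its centre. The trolley (plywood, 230 x 230 x 34 mm, upside down, top 76 mm above the table) rides on it and moves only straight up and down, 4 mm either way, on a stiff spring (about 8 N per mm). Three fixed grey castors stand on its other corners, 160 mm apart, tops 131 mm above the table.
- pointer (a joint): Needle on the white dial at the stand's left (+y) side, rad: vertical force on the trolley, 0.05 rad per N; positive (anticlockwise) = pulled up, negative = pressed down, 0 (pointing away from the robot) = unloaded; a seated castor's weight reads about -0.06. Green band: +0.7 to +0.9 rad (14 to 18 N of pull). Red bands begin at +1.05 rad (21 N of pull) and -1.25 rad (25 N of push).
- block: Fixed light wooden block, 190 x 75 x 40 mm, origin at the centre of its underside; two through holes 20 mm wide at x = -50 and +50 mm of its own frame hold the two castors by their flanges, shoulder on the block's top, 40 mm above the table.
- spare_wheels (a point): Centre of the wheel pair of the ORANGE castor, of the same size and shape, standing in the block's other hole. Not to be used.
- mug: Bystander: white mug, 80 mm wide, 90 mm high; origin at the centre of its underside
- jar: Bystander: glass jar with a steel lid, 80 mm wide, 120 mm high; origin at the centre of its underside
- can: Bystander: yellow can, 68 mm wide, 110 mm high; origin at the centre of its underside
- mallet: Bystander: hammer lying on the table; origin on the table under it
- driver: Bystander: screwdriver lying on the table; origin on the table under it
- bowl: Bystander: blue bowl, 120 mm wide, 50 mm high; origin at the centre of its underside
- castor: The loose grey castor itself; origin at its shoulder, as castor_shoulder.
Things that resemble listed ones, but are neither listed nor needed, are in the scene too. Of the things that look like the castor, the middle-sized one is meant.

How it is judged:
By the outcome, as a careful person would: the job done as asked, in the order asked, and still so for the second after the job is handed in, with the robot touching nothing.
It also fails if it takes over 72 s, if anything falls off the work surface, if the arm or the gripper's body presses on something with over 40 N, if the wrist force passes 120 N, or if a joint passes its speed limit or range.

## Working session

There is one attempt and no reset: what is moved stays moved. The work goes in short steps, Python scripts to look and compute and a tool call to move; the robot and the scene stay as the last step left them, time stands still between calls to the robot, and variables do not carry over. Pictures are saved under pics/ and viewed, and the job is handed in when it is done.

Besides the shell and the picture viewer there is one more tool, called after "Request:" as name(argument=value, ...), one argument or row to a line, values as JSON. move_arm: Moves the arm, as the interface text tells. Its arguments: {"type":"object","properties":{"increments":{"type":"array","items":{"type":"object","properties":{"gripper":{"type":"number"},"dx":{"type":"number"},"dy":{"type":"number"},"dz":{"type":"number"},"rx":{"type":"number"},"ry":{"type":"number"},"rz":{"type":"number"}}}},"squeeze":{"type":"number"}},"required":["increments"]}

```bash
mkdir -p pics; ls; cat > h.py <<'E'
import numpy as np, cv2
from workcell import observe, imaging, r
def cam(c):
    h,w=c["image"].shape[:2]; f=h/2/np.tan(np.radians(c["fovy"])/2)
    K=np.array([[f,0,c["cx"]],[0,f,c["cy"]],[0,0,1]]); return K,np.array(c["distortion"],float),np.array(c["R"]),np.array(c["t"]).ravel()
def ray(c,u,v):
    K,D,R,t=cam(c); p=cv2.undistortPoints(np.array([[[u,v]]],float),K,D)[0,0]
    return -R.T@t, R.T@np.array([p[0],p[1],1])
def atz(c,u,v,z):
    o,d=ray(c,u,v); return o+d*(z-o[2])/d[2]
def dep(c,u,v):
    o,d=ray(c,u,v); return o+d*c["z_map"][int(round(v)),int(round(u))]
def proj(c,X):
    K,D,R,t=cam(c); return cv2.projectPoints(np.array(X,float).reshape(-1,1,3),cv2.Rodrigues(R)[0],t,K,D)[0][:,0]
def save(c,n,box=None,s=1):
    im=c["image"][:,:,::-1]
    if box: im=im[box[1]:box[3],box[0]:box[2]]
    cv2.imwrite("pics/"+n,cv2.resize(im,None,fx=s,fy=s,interpolation=cv2.INTER_CUBIC))
def cloud(c):
    K,D,R,t=cam(c); h,w=c["z_map"].shape
    g=np.stack(np.meshgrid(np.arange(w),np.arange(h)),-1).reshape(-1,1,2).astype(float)
    p=cv2.undistortPoints(g,K,D)[:,0]; z=c["z_map"].reshape(-1,1)
    return ((np.hstack([p,np.ones((len(p),1))])*z-t)@R).reshape(h,w,3)
E
python3 - <<'E'
from h import *
import pickle
for n in("scene","top"):
    c=imaging.capture(n); save(c,n+"0.png",None,1.25); pickle.dump(c,open(n+"0.pkl","wb"))
    print(n,c["fovy"],-np.array(c["R"]).T@np.array(c["t"]).ravel())
print(observe())
E
```

```text
pics
scene 49.51679901308212 [1437.75580401  413.49750042  764.90644892]
top 51.88103762780346 [ 453.97580263  -11.94544099 1300.16267417]
{'time': 0.1, 'joints': array([-1.25107593e+00,  3.59423321e-01,  1.51132958e+00,  2.57128814e-05,
        1.27247298e+00, -1.15116892e-01]), 'qd': array([ 6.19925851e-04, -1.55748172e-03, -3.45475117e-03,  1.93968129e-04,
       -3.35600149e-04,  6.60798798e-06]), 'joint_efforts': array([ 5.07480363e-04, -5.28654027e+01, -2.79348671e+01, -1.31083798e-04,
        4.97378773e-03,  1.78790179e-05]), 'tcp_pos': array([ 252.55919281, -543.59070033,  230.54132849]), 'tool_rot': array([[ 9.06941843e-01,  4.21255567e-01, -4.89994609e-04],
       [ 4.21255798e-01, -9.06940530e-01,  1.55818869e-03],
       [ 2.11999688e-04, -1.61959959e-03, -9.99998666e-01]]), 'wrist_force': array([-1.10510831, -0.03158057, -0.32720995]), 'torque': array([-0.01878919, -0.04151775,  0.04910705]), 'finger_gap': 85.21458153100107}
```

View pics/scene0.png

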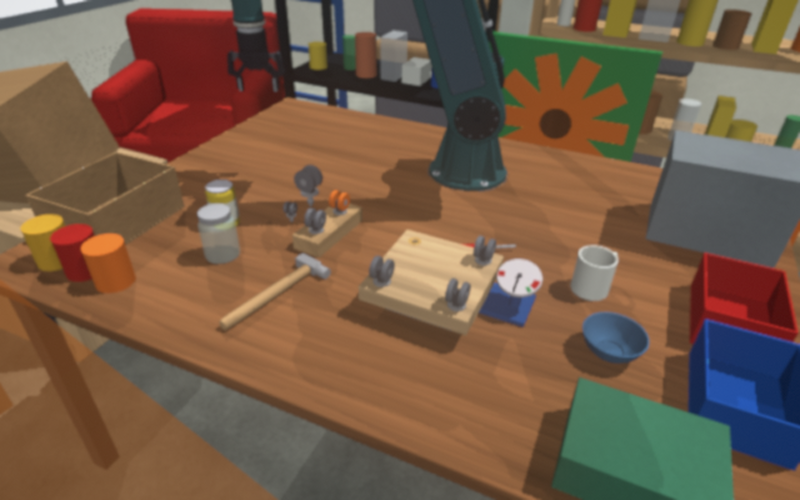

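View pics/top0.png

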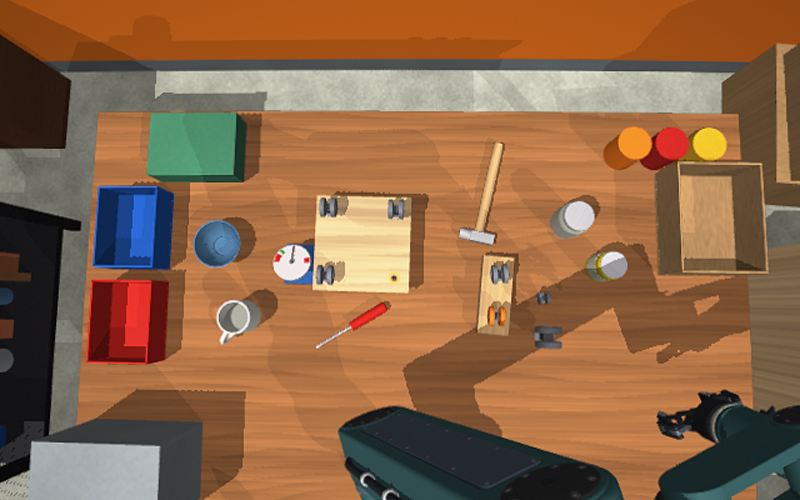

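Top view (800-px picture): the grey castor in the block is at (500,272), orange spare at (497,315), small grey lookalike at (543,297), large grey lookalike at (547,337). Three fixed trolley castors are at (328,208), (396,208) and (325,274), with the empty socket at (394,278). By description I want the middle-sized one in the block, at (500,272); next is the close crop to check.

```bash
python3 - <<'E'
from h import *
import pickle
c=pickle.load(open("top0.pkl","rb"));s=pickle.load(open("scene0.pkl","rb"))
save(c,"t_blk.png",(370,190,450,290),6); save(c,"t_tro.png",(210,145,340,245),6); save(s,"s_blk.png",(215,120,300,210),6); save(s,"s_tro.png",(280,170,450,280),4.6)
E
```

```text
(no output)
```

View pics/t_blk.png

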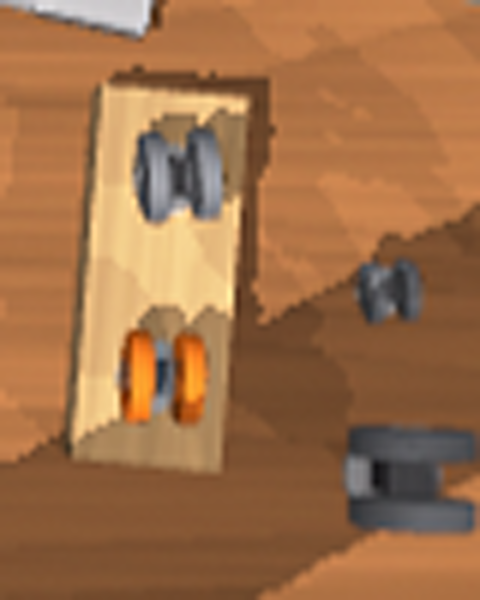

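View pics/t_tro.png

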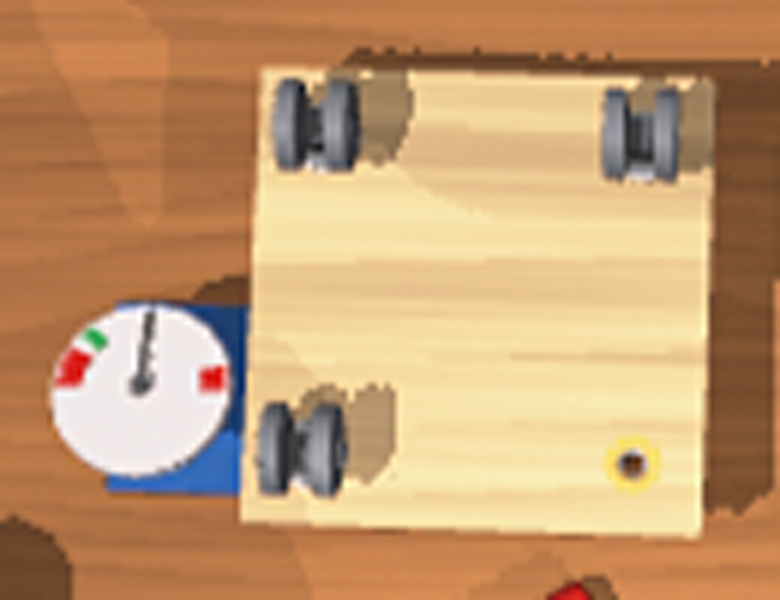

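View pics/s_blk.png

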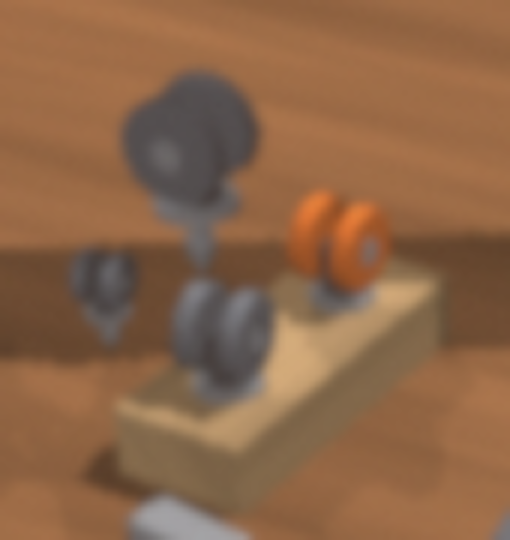

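View pics/s_tro.png

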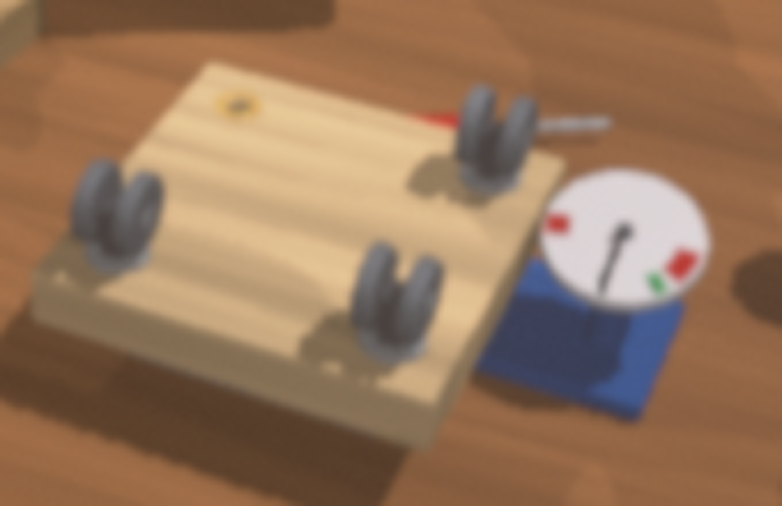

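```bash
cat > m.py <<'E'
from h import *
import pickle
c=pickle.load(open("top0.pkl","rb"));s=pickle.load(open("scene0.pkl","rb"))
px=lambda x,y,o,k=6:((x+.5)/k-.5+o[0],(y+.5)/k-.5+o[1])
T=(210,145);B=(370,190)
def P(n,x,y,o,z,cc=c,k=6): print(n,atz(cc,*px(x,y,o,k),z).round(1), dep(cc,*px(x,y,o,k)).round(1))
P("sock",632,463,T,76)
P("sock scene",238,105,(280,170),76,s,4.6)
for q in [(262,68),(714,80),(703,537),(240,522)]: P("tro",*q,T,76)
for q in [(100,85),(250,98),(222,470),(70,458)]: P("blk",*q,B,40)
for n,cc in (("top",c),("scene",s)):
    X=cloud(cc)
    for nm,(cx,cy) in {"grey":(478,-145),"orange":(380,-140),"f1":(594,190)}.items():
        pass
    d=X.reshape(-1,3)
    for lo,hi in((60,100),(84,100)):
        m=(d[:,2]>lo)&(d[:,2]<hi)&(d[:,0]>300)&(d[:,0]<560)&(d[:,1]<-80)&(d[:,1]>-220)
        im=m.reshape(X.shape[:2]).astype(np.uint8)
        k,l,st,ce=cv2.connectedComponentsWithStats(cv2.dilate(im,np.ones((3,3)))) 
        for i in range(1,k):
            q=X[(l==i)&(im>0)]
            if len(q)>8: print(n,lo,st[i],q.mean(0).round(1),q.min(0).round(1),q.max(0).round(1))
E
python3 m.py
```

```text
sock [511.1  39.8  76. ] [514.8  43.2  -3.9]
sock scene [512.5  41.9  76. ] [507.4  39.8  72.2]
tro [709.1 230.2  76. ] [ 7.250e+02  2.453e+02 -5.000e-01]
tro [704.5   1.1  76. ] [7.199e+02 1.900e+00 4.000e-01]
tro [474.9   4.1  76. ] [476.1   5.1   0.6]
tro [479.5 234.7  76. ] [481.2 250.8  -4.3]
blk [ 570.4 -177.    40. ] [ 573.7 -181.7    4. ]
blk [ 564.5 -253.5   40. ] [ 5.680e+02 -2.612e+02 -1.000e-01]
blk [ 376.1 -238.    40. ] [ 373.9 -244.4    4. ]
blk [ 381.2 -161.5   40. ] [ 378.9 -166.2    0.5]
top 60 [392 211  13  17 203] [ 522.2 -204.9   82.4] [ 500.8 -220.    62.4] [ 543.3 -192.2   97.8]
top 60 [389 244  16  18 257] [ 422.4 -200.8   83.8] [ 400.9 -219.9   60.8] [ 444.9 -184.1   97.5]
top 84 [393 212   7  15  94] [ 521.2 -198.7   90.3] [ 503.5 -205.2   84.1] [ 539.1 -192.5   97.8]
top 84 [401 212   4  13  44] [ 525.6 -218.9   89.1] [ 509.6 -220.    85. ] [ 539.2 -217.2   95.7]
top 84 [399 245   6  16  89] [ 422.6 -214.2   90.5] [ 404.6 -219.8   84.6] [ 442.3 -209.9   97.3]
top 84 [390 246   7  15  91] [ 421.2 -190.1   91.1] [ 404.2 -196.4   84.1] [ 439.2 -184.3   97.5]
scene 60 [262 151  19  18 272] [ 432.5 -196.3   80. ] [ 405.7 -218.9   60.9] [ 450.7 -179.4   97. ]
scene 60 [244 166  18  18 263] [ 530.7 -202.2   79.5] [ 504.  -219.3   60.2] [ 548.9 -188.3   99.1]
scene 84 [262 151  18  12 147] [ 430.6 -197.7   90.5] [ 410.5 -218.    84.1] [ 449.2 -179.8   97. ]
scene 84 [244 166  17  12 141] [ 529.2 -202.6   90.2] [ 507.9 -218.9   84.2] [ 547.3 -189.1   99.1]
```

```bash
cat > m2.py <<'E'
from h import *
import pickle
c=pickle.load(open("top0.pkl","rb"));s=pickle.load(open("scene0.pkl","rb"))
# model fit: two wheel cylinders (radius 23, axle y). minimise residual of cloud to union surface; fit x,y,yaw
from scipy.optimize import minimize,least_squares
def sdf(q,w1=18,w0=6):
    # q in castor frame; wheels |y| in [w0,w1], radius 23
    rr=np.hypot(q[:,0],q[:,2])-23; a=np.abs(q[:,1]); yy=np.maximum(a-w1,w0-a)
    out=np.hypot(np.maximum(rr,0),np.maximum(yy,0)); return out+np.minimum(np.maximum(rr,yy),0)
for nm,(cx,cy,cz) in {"grey":(523,-211,72),"orange":(423,-204,72),"f_br":(512,200,108),"f_fr":(670,40,108),"f_fl":(672,195,108)}.items():
  for n,ccs in (("top",[c]),("scene",[s]),("both",[c,s])):
    Q=[]
    for cc in ccs:
        d=cloud(cc).reshape(-1,3); m=(np.abs(d[:,0]-cx)<32)&(np.abs(d[:,1]-cy)<30)&(d[:,2]>cz-8)&(d[:,2]<cz+30)
        Q.append(d[m])
    Q=np.vstack(Q)
    def f(p):
        e=Q-[p[0],p[1],p[3]]; C,S=np.cos(p[2]),np.sin(p[2])
        return sdf(np.stack([C*e[:,0]+S*e[:,1],-S*e[:,0]+C*e[:,1],e[:,2]],1),18,p[4])
    b=min((least_squares(f,[cx,cy,y0,cz,7],loss="soft_l1",f_scale=2) for y0 in(-.3,-.1,.1,.3)),key=lambda z:z.cost)
    print(nm,n,len(Q),b.x.round(3),round(b.cost/len(Q),3))
E
python3 m2.py
```

```text
grey top 171 [ 5.22177e+02 -2.12685e+02  7.20000e-02  7.07370e+01  4.43400e+00] 1.147
grey scene 200 [ 5.24500e+02 -2.08711e+02  1.01000e-01  7.26260e+01  7.27800e+00] 0.924
grey both 371 [ 5.2351e+02 -2.1011e+02  7.1000e-02  7.1673e+01  5.8670e+00] 1.394
orange top 169 [ 4.22185e+02 -2.04705e+02 -4.80000e-02  7.14550e+01  4.59500e+00] 1.26
orange scene 183 [ 4.25079e+02 -2.00320e+02 -1.40000e-02  7.33690e+01  7.12200e+00] 0.987
orange both 352 [ 4.24178e+02 -2.01220e+02 -6.00000e-03  7.28850e+01  6.50100e+00] 1.448
f_br top 176 [ 5.14095e+02  2.00458e+02 -8.00000e-03  1.06997e+02  5.07100e+00] 1.219
f_br scene 214 [ 5.15493e+02  2.00489e+02 -2.80000e-02  1.08259e+02  4.44800e+00] 1.134
f_br both 390 [ 5.15213e+02  2.00591e+02 -2.20000e-02  1.07763e+02  4.65900e+00] 1.248
f_fr top 153 [6.70189e+02 3.69530e+01 3.10000e-02 1.06778e+02 4.01900e+00] 1.253
f_fr scene 285 [ 6.72000e+02  3.85320e+01 -9.00000e-03  1.08663e+02  6.57600e+00] 0.749
f_fr both 438 [ 6.71802e+02  3.80760e+01 -1.10000e-02  1.07881e+02  5.58900e+00] 1.116
f_fl top 171 [ 6.73989e+02  1.98001e+02 -2.00000e-03  1.06691e+02  4.44000e+00] 1.205
f_fl scene 286 [ 6.75782e+02  1.97702e+02 -5.00000e-03  1.08409e+02  5.01700e+00] 0.992
f_fl both 457 [ 6.75547e+02  1.97734e+02 -7.00000e-03  1.07861e+02  4.80000e+00] 1.192
```

```bash
cat > go.py <<'E'
from h import *
import sys
from scipy.spatial.transform import Rotation as Ro
def go(p,yaw):
    o=observe(); R=np.array(o["tool_rot"]); x=np.array([np.cos(yaw),np.sin(yaw),0]); z=np.array([0,0,-1.])
    T=np.stack([x,np.cross(z,x),z],1)
    print("t",round(o["time"],2),"tcp",o["tcp_pos"].round(2),"d",(R.T@(np.array(p)-o["tcp_pos"])).round(2),"rot",np.degrees(Ro.from_matrix(R.T@T).as_rotvec()).round(2),"F",o["wrist_force"].round(2),"gap",round(o["finger_gap"],1))
    print("tool axes\n",R.round(4))
if __name__=="__main__": a=[float(v) for v in sys.argv[1:]]; go(a[:3],a[3])
E
python3 go.py 523 -211 150 0.075
```

```text
t 0.1 tcp [ 252.56 -543.59  230.54] d [ 385.36 -187.58   80.93] rot [-0.09  0.   20.62] F [-1.11 -0.03 -0.33] gap 85.2
tool axes
 [[ 9.069e-01  4.213e-01 -5.000e-04]
 [ 4.213e-01 -9.069e-01  1.600e-03]
 [ 2.000e-04 -1.600e-03 -1.000e+00]]
```

Request:
move_arm(
  increments=[
    {"dx": 40,"dy": -20,"dz": 0,"rz": 3},
    {"dx": 90,"dy": -45,"dz": 0,"rz": 7},
    {"dx": 140,"dy": -70,"dz": 0,"rz": 10},
    {"dx": 190,"dy": -95,"dz": 10,"rz": 13},
    {"dx": 240,"dy": -120,"dz": 20,"rz": 16},
    {"dx": 290,"dy": -145,"dz": 40,"rz": 20.6},
    {"dx": 340,"dy": -168,"dz": 60,"rz": 20.6},
    {"dx": 370,"dy": -181,"dz": 75,"rz": 20.6},
    {"dx": 385,"dy": -187.5,"dz": 80,"rz": 20.6},
    {"dx": 385,"dy": -187.5,"dz": 80,"rz": 20.6},
    {"dx": 385,"dy": -187.5,"dz": 80,"rz": 20.6},
  ],
)

```text
validation failed for argument at $.in...
```

```bash
python3 go.py 523 -211 57 0.075; python3 - <<'E'
from h import *
c=imaging.capture("scene"); save(c,"s1.png",(180,80,360,230),4)
c=imaging.capture("top"); save(c,"t1.png",(340,150,460,280),4)
E
```

```text
t 0.1 tcp [ 252.56 -543.59  230.54] d [ 385.34 -187.43  173.93] rot [-0.09  0.   20.62] F [-1.11 -0.03 -0.33] gap 85.2
tool axes
 [[ 9.069e-01  4.213e-01 -5.000e-04]
 [ 4.213e-01 -9.069e-01  1.600e-03]
 [ 2.000e-04 -1.600e-03 -1.000e+00]]
```

View pics/s1.png

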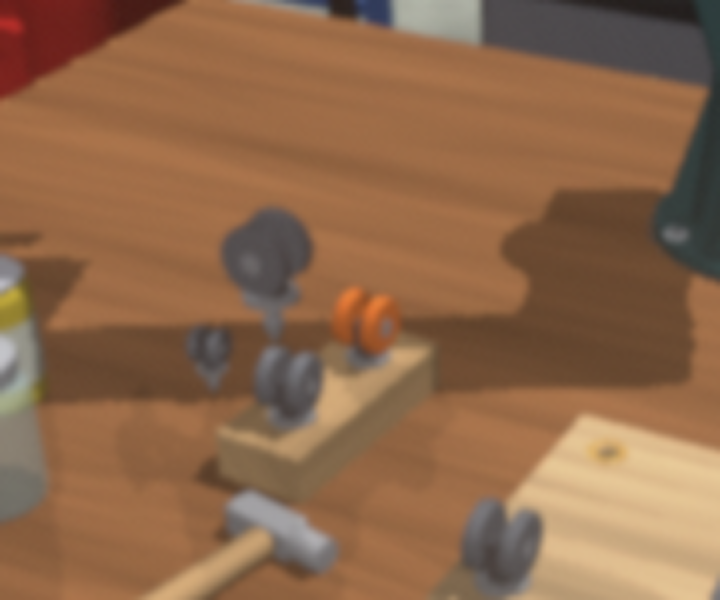

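View pics/t1.png

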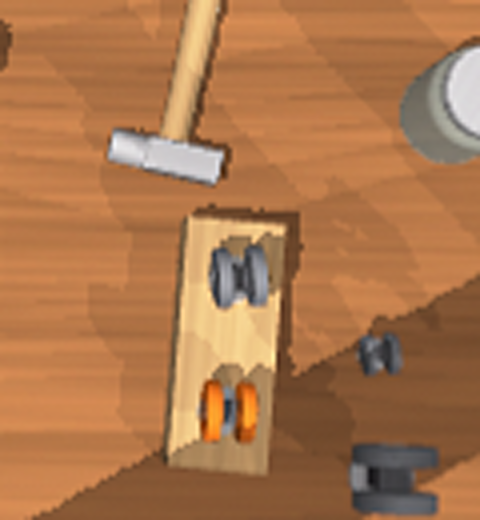

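The arm hasn't moved: the call was refused and the pictures show the unchanged scene. I'll retry with every field filled in.

Request:
move_arm(
  increments=[
    {"dx": 40,"dy": -20,"dz": 0,"rx": 0,"ry": 0,"rz": 3,"gripper": 0},
    {"dx": 90,"dy": -45,"dz": 0,"rx": 0,"ry": 0,"rz": 7,"gripper": 0},
    {"dx": 140,"dy": -70,"dz": 0,"rx": 0,"ry": 0,"rz": 10,"gripper": 0},
    {"dx": 190,"dy": -95,"dz": 10,"rx": 0,"ry": 0,"rz": 13,"gripper": 0},
    {"dx": 240,"dy": -120,"dz": 20,"rx": 0,"ry": 0,"rz": 16,"gripper": 0},
    {"dx": 290,"dy": -145,"dz": 40,"rx": 0,"ry": 0,"rz": 20.6,"gripper": 0},
    {"dx": 340,"dy": -168,"dz": 60,"rx": 0,"ry": 0,"rz": 20.6,"gripper": 0},
    {"dx": 370,"dy": -181,"dz": 75,"rx": 0,"ry": 0,"rz": 20.6,"gripper": 0},
    {"dx": 385,"dy": -187.5,"dz": 80,"rx": 0,"ry": 0,"rz": 20.6,"gripper": 0},
    {"dx": 385,"dy": -187.5,"dz": 80,"rx": 0,"ry": 0,"rz": 20.6,"gripper": 0},
    {"dx": 385,"dy": -187.5,"dz": 80,"rx": 0,"ry": 0,"rz": 20.6,"gripper": 0},
  ],
)

```text
time: 1.58
tcp_pos: [522.6, -213.1, 151.9]
tool_rot: [[0.997, 0.074, 0.0], [0.074, -0.997, -0.001], [0.0, 0.001, -1.0]]
wrist_force: [0.3, -0.2, -0.4]
finger_gap: 85.4
```

```bash
python3 - <<'E'
from h import *
c=imaging.capture("scene"); save(c,"s2.png",(200,80,340,220),4)
c=imaging.capture("top"); save(c,"t2.png",(340,150,460,280),4)
E
python3 go.py 523 -211 57 0.075
```

```text
t 1.68 tcp [ 522.52 -213.22  151.92] d [ 0.59 -2.24 94.92] rot [ 0.04 -0.03 -0.07] F [-0.58  0.59 -0.08] gap 85.3
tool axes
 [[ 9.973e-01  7.370e-02  6.000e-04]
 [ 7.370e-02 -9.973e-01 -6.000e-04]
 [ 6.000e-04  7.000e-04 -1.000e+00]]
```

View pics/s2.png

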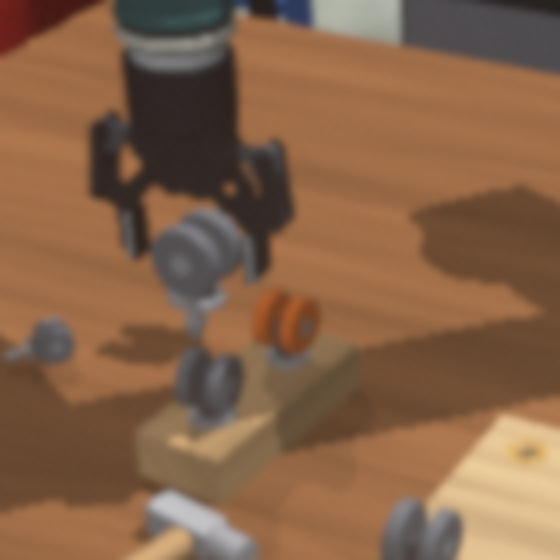

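View pics/t2.png

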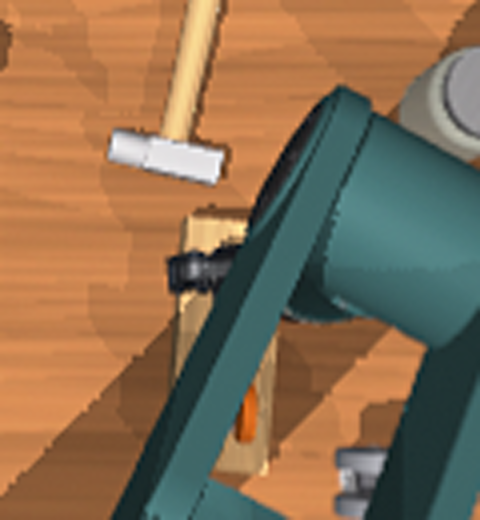

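Request:
move_arm(
  increments=[
    {"dx": 0.6,"dy": -1.5,"dz": 25,"rx": 0,"ry": 0,"rz": 0,"gripper": 0},
    {"dx": 0.6,"dy": -1.5,"dz": 50,"rx": 0,"ry": 0,"rz": 0,"gripper": 0},
    {"dx": 0.6,"dy": -1.5,"dz": 75,"rx": 0,"ry": 0,"rz": 0,"gripper": 0},
    {"dx": 0.6,"dy": -1.5,"dz": 90,"rx": 0,"ry": 0,"rz": 0,"gripper": 0},
    {"dx": 0.6,"dy": -1.5,"dz": 99,"rx": 0,"ry": 0,"rz": 0,"gripper": 0},
    {"dx": 0.6,"dy": -1.5,"dz": 99,"rx": 0,"ry": 0,"rz": 0,"gripper": 0},
  ],
)

```text
time: 2.42
tcp_pos: [523.2, -210.6, 52.2]
tool_rot: [[0.997, 0.075, -0.0], [0.075, -0.997, 0.0], [-0.0, -0.0, -1.0]]
wrist_force: [-0.7, -0.7, 0.2]
finger_gap: 85.4
```

```bash
python3 - <<'E'
from h import *
c=imaging.capture("scene"); save(c,"s3.png",(200,100,320,220),5)
E
python3 go.py 523 -211 52 0.075
```

```text
t 2.48 tcp [ 523.6  -210.66   52.63] d [-0.63  0.29  0.63] rot [ 0.01 -0.02  0.  ] F [0.06 0.02 0.22] gap 85.4
tool axes
 [[ 9.972e-01  7.500e-02  3.000e-04]
 [ 7.500e-02 -9.972e-01 -2.000e-04]
 [ 3.000e-04  2.000e-04 -1.000e+00]]
```

View pics/s3.png

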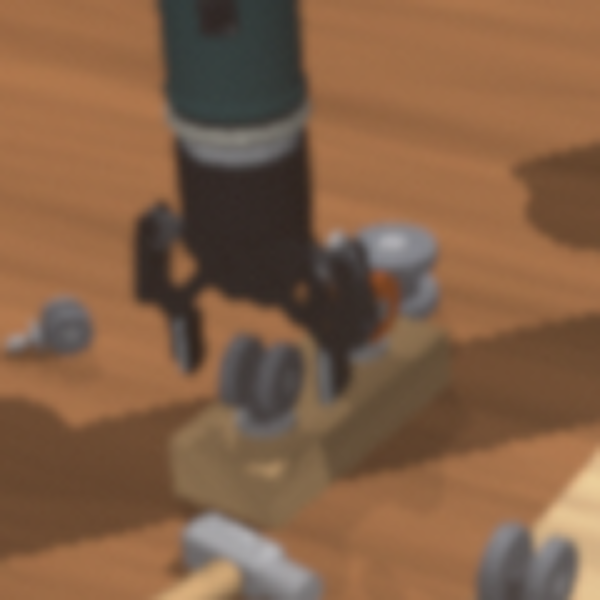

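The fingers straddle the grey castor at (262,385), and the reading there is clear of contact. The lookalikes have toppled on their own behind the gripper. Closing now.

Request:
move_arm(
  increments=[
    {"dx": 0,"dy": 0,"dz": 0,"rx": 0,"ry": 0,"rz": 0,"gripper": 0.5},
    {"dx": 0,"dy": 0,"dz": 0,"rx": 0,"ry": 0,"rz": 0,"gripper": 1},
    {"dx": 0,"dy": 0,"dz": 0,"rx": 0,"ry": 0,"rz": 0,"gripper": 1},
    {"dx": 0,"dy": 0,"dz": 0,"rx": 0,"ry": 0,"rz": 0,"gripper": 1},
    {"dx": 0,"dy": 0,"dz": 0,"rx": 0,"ry": 0,"rz": 0,"gripper": 1},
    {"dx": 0,"dy": 0,"dz": 0,"rx": 0,"ry": 0,"rz": 0,"gripper": 1},
    {"dx": 0,"dy": 0,"dz": 0,"rx": 0,"ry": 0,"rz": 0,"gripper": 1},
    {"dx": 0,"dy": 0,"dz": 0,"rx": 0,"ry": 0,"rz": 0,"gripper": 1},
  ],
  squeeze=80,
)

```text
time: 3.48
tcp_pos: [523.9, -210.6, 52.9]
tool_rot: [[0.997, 0.075, 0.001], [0.075, -0.997, -0.0], [0.001, 0.0, -1.0]]
wrist_force: [-0.2, 0.8, 6.2]
finger_gap: 35.6
```

```bash
python3 - <<'E'
from h import *
c=imaging.capture("scene"); save(c,"s4.png",(200,100,320,220),5)
E
python3 go.py 523 -211 52 0.075
```

```text
t 3.52 tcp [ 523.89 -210.55   52.91] d [-0.92  0.39  0.91] rot [ 0.03 -0.05  0.02] F [0.19 0.39 5.96] gap 35.2
tool axes
 [[ 9.972e-01  7.520e-02  1.000e-03]
 [ 7.520e-02 -9.972e-01 -4.000e-04]
 [ 1.000e-03  5.000e-04 -1.000e+00]]
```

View pics/s4.png

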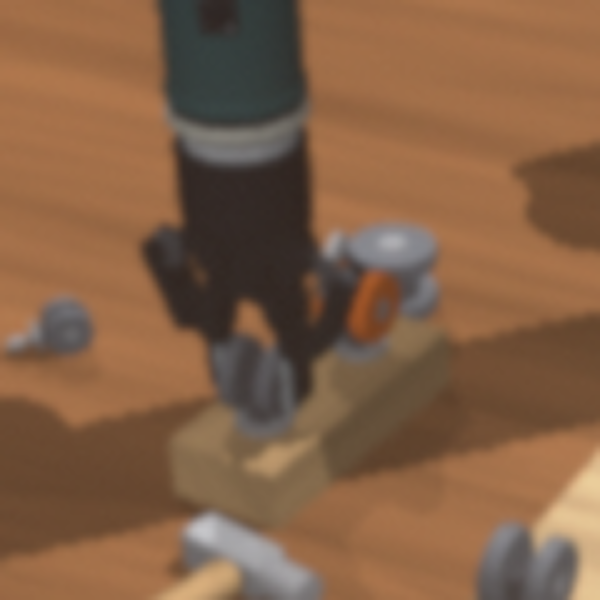

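Request:
move_arm(
  increments=[
    {"dx": 0,"dy": 0,"dz": -10,"rx": 0,"ry": 0,"rz": 0,"gripper": 1},
    {"dx": 0,"dy": 0,"dz": -25,"rx": 0,"ry": 0,"rz": 0,"gripper": 1},
    {"dx": 0,"dy": 0,"dz": -45,"rx": 0,"ry": 0,"rz": 0,"gripper": 1},
    {"dx": 0,"dy": 0,"dz": -70,"rx": 0,"ry": 0,"rz": 0,"gripper": 1},
    {"dx": 0,"dy": 0,"dz": -90,"rx": 0,"ry": 0,"rz": 0,"gripper": 1},
    {"dx": 0,"dy": 0,"dz": -97,"rx": 0,"ry": 0,"rz": 0,"gripper": 1},
    {"dx": 0,"dy": 0,"dz": -97,"rx": 0,"ry": 0,"rz": 0,"gripper": 1},
  ],
)

```text
time: 4.4
tcp_pos: [523.6, -210.4, 149.8]
tool_rot: [[0.997, 0.075, 0.001], [0.075, -0.997, -0.0], [0.001, 0.0, -1.0]]
wrist_force: [-0.9, 0.3, -2.6]
finger_gap: 35.2
```

```bash
python3 go.py 511.5 40.5 150 0.005; python3 - <<'E'
from h import *
c=imaging.capture("scene"); save(c,"s5.png",(200,80,340,220),5)
E
```

```text
t 4.4 tcp [ 523.57 -210.45  149.84] d [   6.84 -251.15   -0.28] rot [ 0.03 -0.05  4.03] F [-0.89  0.32 -2.6 ] gap 35.2
tool axes
 [[ 9.972e-01  7.520e-02  9.000e-04]
 [ 7.520e-02 -9.972e-01 -4.000e-04]
 [ 8.000e-04  5.000e-04 -1.000e+00]]
```

View pics/s5.png

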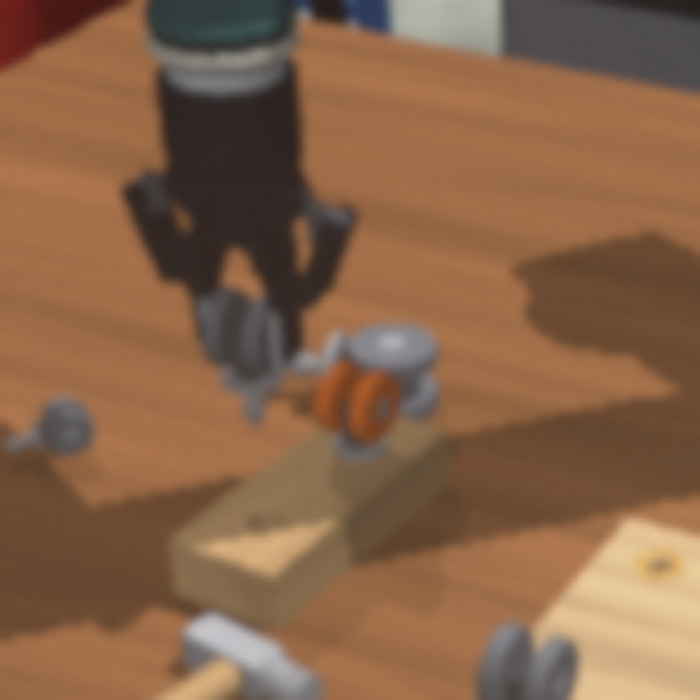

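The castor is in the hand, stem hanging straight down at (255,405). Orange is still in its hole at (358,400). Carrying it over the socket.

Request:
move_arm(
  increments=[
    {"dx": 1,"dy": -25,"dz": 0,"rx": 0,"ry": 0,"rz": 0.5,"gripper": 1},
    {"dx": 2,"dy": -65,"dz": 0,"rx": 0,"ry": 0,"rz": 1,"gripper": 1},
    {"dx": 3,"dy": -110,"dz": 0,"rx": 0,"ry": 0,"rz": 2,"gripper": 1},
    {"dx": 4,"dy": -155,"dz": 0,"rx": 0,"ry": 0,"rz": 3,"gripper": 1},
    {"dx": 6,"dy": -200,"dz": 0,"rx": 0,"ry": 0,"rz": 4,"gripper": 1},
    {"dx": 7,"dy": -230,"dz": 0,"rx": 0,"ry": 0,"rz": 4,"gripper": 1},
    {"dx": 7,"dy": -246,"dz": 0,"rx": 0,"ry": 0,"rz": 4,"gripper": 1},
    {"dx": 7,"dy": -251,"dz": 0,"rx": 0,"ry": 0,"rz": 4,"gripper": 1},
    {"dx": 7,"dy": -251,"dz": 0,"rx": 0,"ry": 0,"rz": 4,"gripper": 1},
    {"dx": 7,"dy": -251,"dz": 0,"rx": 0,"ry": 0,"rz": 4,"gripper": 1},
  ],
)

```text
time: 5.7
tcp_pos: [511.7, 39.5, 149.3]
tool_rot: [[1.0, 0.004, -0.0], [0.004, -1.0, -0.0], [-0.0, 0.0, -1.0]]
wrist_force: [0.8, 0.2, -0.8]
finger_gap: 35.4
```

```bash
python3 go.py 511.5 40.5 150 0.0; python3 - <<'E'
from h import *
import pickle
c=imaging.capture("scene"); save(c,"s6.png",(290,110,420,230),6);pickle.dump(c,open("scene6.pkl","wb"))
c=imaging.capture("top"); save(c,"t6.png",(210,145,340,245),6);pickle.dump(c,open("top6.pkl","wb"))
E
```

```text
t 5.7 tcp [511.7   39.47 149.27] d [-0.2  -1.03 -0.73] rot [0.01 0.   0.25] F [ 0.82  0.2  -0.82] gap 35.4
tool axes
 [[ 1.0e+00  4.4e-03 -0.0e+00]
 [ 4.4e-03 -1.0e+00 -2.0e-04]
 [-0.0e+00  2.0e-04 -1.0e+00]]
```

View pics/s6.png

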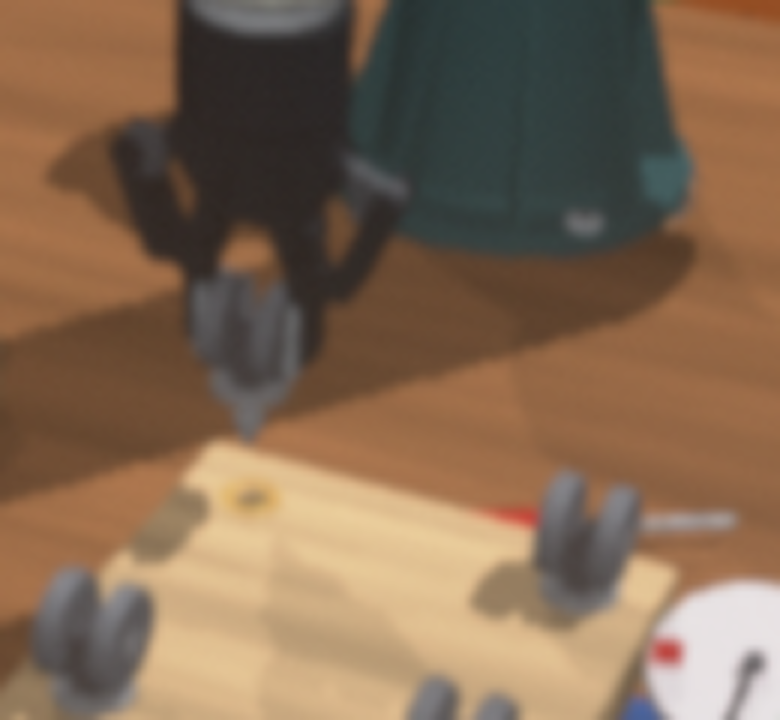

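View pics/t6.png

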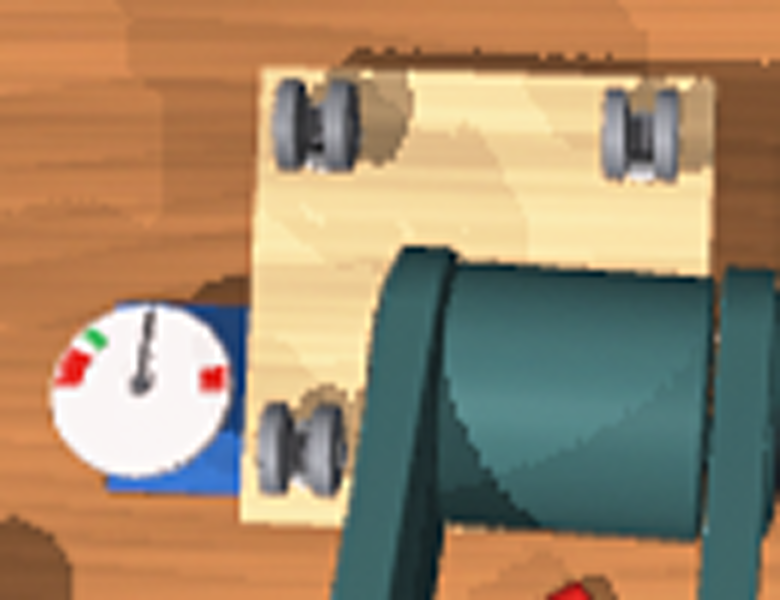

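Request:
move_arm(
  increments=[
    {"dx": 0.1,"dy": -0.6,"dz": 8,"rx": 0,"ry": 0,"rz": 0,"gripper": 1},
    {"dx": 0.2,"dy": -1.2,"dz": 16,"rx": 0,"ry": 0,"rz": 0,"gripper": 1},
    {"dx": 0.2,"dy": -1.2,"dz": 22,"rx": 0,"ry": 0,"rz": 0,"gripper": 1},
    {"dx": 0.2,"dy": -1.2,"dz": 25,"rx": 0,"ry": 0,"rz": 0,"gripper": 1},
    {"dx": 0.2,"dy": -1.2,"dz": 25,"rx": 0,"ry": 0,"rz": 0,"gripper": 1},
    {"dx": 0.2,"dy": -1.2,"dz": 25,"rx": 0,"ry": 0,"rz": 0,"gripper": 1},
  ],
)

```text
time: 6.55
tcp_pos: [511.9, 41.7, 124.5]
tool_rot: [[1.0, 0.006, 0.0], [0.006, -1.0, 0.0], [0.0, -0.0, -1.0]]
wrist_force: [0.5, 0.2, -2.1]
finger_gap: 35.2
```

```bash
python3 go.py 512 40.7 125 0.0; python3 - <<'E'
from h import *
c=imaging.capture("scene"); save(c,"s7.png",(310,150,380,210),10)
o=observe(); p=o["tcp_pos"]
q=proj(c,[p+[0,0,-43],p+[0,0,-13],[511.9,40.7,76]]); print(q, ((q-[310,150]+.5)*10-.5).round(1))
im=c["image"]
E
```

```text
t 6.55 tcp [511.89  41.67 124.48] d [ 0.11  0.97 -0.52] rot [-0.   -0.02  0.32] F [ 0.46  0.17 -2.13] gap 35.2
tool axes
 [[ 1.0e+00  5.5e-03  3.0e-04]
 [ 5.5e-03 -1.0e+00  1.0e-04]
 [ 3.0e-04 -1.0e-04 -1.0e+00]]
[[331.41527785 190.67878629]
 [331.74747023 181.67600747]
 [331.04922087 192.22280847]] [[218.7 411.3]
 [222.  321.3]
 [215.  426.7]]
```

View pics/s7.png

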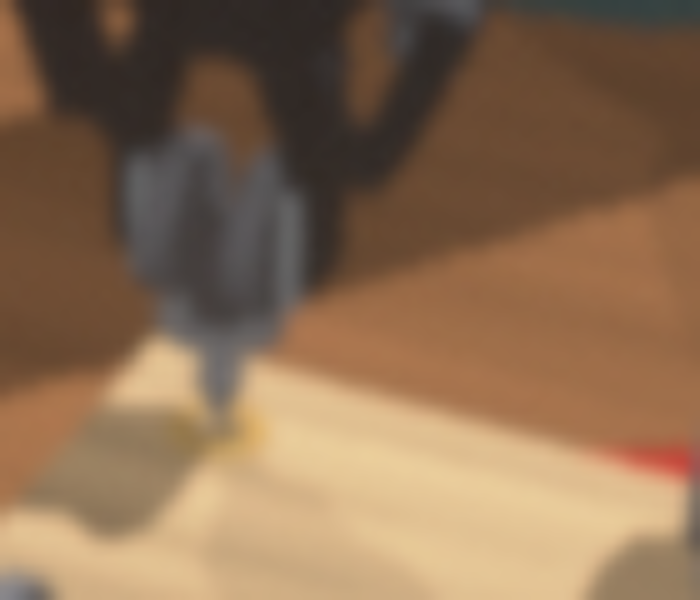

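Request:
move_arm(
  increments=[
    {"dx": 0,"dy": 1,"dz": 0,"rx": 0,"ry": 0,"rz": 0,"gripper": 1},
    {"dx": 0,"dy": 1,"dz": 3,"rx": 0,"ry": 0,"rz": 0,"gripper": 1},
    {"dx": 0,"dy": 1,"dz": 6,"rx": 0,"ry": 0,"rz": 0,"gripper": 1},
    {"dx": 0,"dy": 1,"dz": 9,"rx": 0,"ry": 0,"rz": 0,"gripper": 1},
    {"dx": 0,"dy": 1,"dz": 11,"rx": 0,"ry": 0,"rz": 0,"gripper": 1},
    {"dx": 0,"dy": 1,"dz": 11,"rx": 0,"ry": 0,"rz": 0,"gripper": 1},
    {"dx": 0,"dy": 1,"dz": 11,"rx": 0,"ry": 0,"rz": 0,"gripper": 1},
  ],
)

```text
time: 7.48
tcp_pos: [511.8, 40.7, 113.3]
tool_rot: [[1.0, 0.005, 0.0], [0.005, -1.0, 0.0], [0.0, -0.0, -1.0]]
wrist_force: [0.5, 0.8, -1.3]
finger_gap: 35.0
```

```bash
python3 go.py 512 40.7 108 0.0; python3 - <<'E'
from h import *
print(observe()["torque"])
c=imaging.capture("scene"); save(c,"s8.png",(310,150,380,210),10)
E
```

```text
t 7.47 tcp [511.76  40.65 113.35] d [ 0.24 -0.05  5.35] rot [-0.01 -0.    0.31] F [ 0.45  0.77 -1.28] gap 35.0
tool axes
 [[ 1.0e+00  5.5e-03  0.0e+00]
 [ 5.5e-03 -1.0e+00  1.0e-04]
 [ 0.0e+00 -1.0e-04 -1.0e+00]]
[0.00099906 0.01077788 0.04165779]
```

View pics/s8.png

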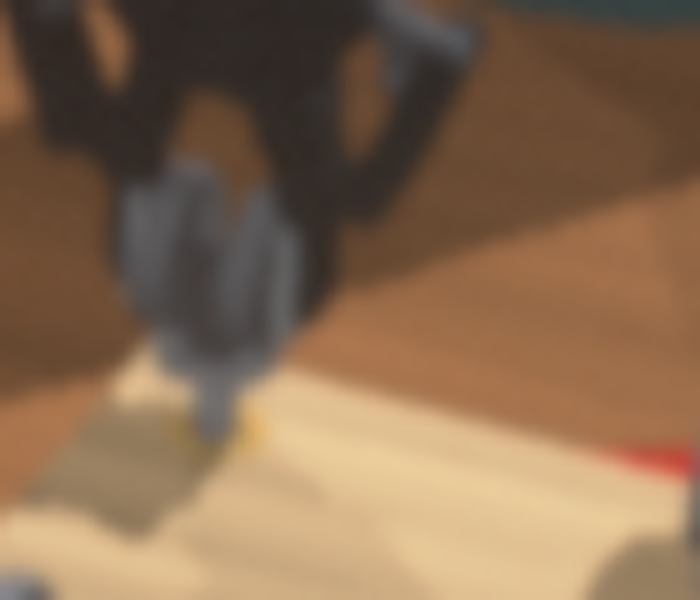

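Request:
move_arm(
  increments=[
    {"dx": 0,"dy": 0,"dz": 2,"rx": 0,"ry": 0,"rz": 0,"gripper": 1},
    {"dx": 0,"dy": 0,"dz": 4,"rx": 0,"ry": 0,"rz": 0,"gripper": 1},
    {"dx": 0,"dy": 0,"dz": 6,"rx": 0,"ry": 0,"rz": 0,"gripper": 1},
    {"dx": 0,"dy": 0,"dz": 6,"rx": 0,"ry": 0,"rz": 0,"gripper": 1},
  ],
)

```text
time: 8.02
tcp_pos: [511.6, 40.9, 107.2]
tool_rot: [[1.0, 0.005, -0.0], [0.005, -1.0, 0.001], [-0.0, -0.001, -1.0]]
wrist_force: [0.7, 2.2, -1.6]
finger_gap: 35.1
```

```bash
python3 go.py 512 40.7 108 0.0; python3 -c "
from h import *
print(observe()['torque'])"
```

```text
t 8.03 tcp [511.64  40.92 107.17] d [ 0.35  0.22 -0.83] rot [-0.03  0.01  0.3 ] F [ 0.67  2.15 -1.61] gap 35.1
tool axes
 [[ 1.0e+00  5.3e-03 -2.0e-04]
 [ 5.3e-03 -1.0e+00  6.0e-04]
 [-2.0e-04 -6.0e-04 -1.0e+00]]
[ 0.24021355 -0.06325463  0.01448179]
```

Request:
move_arm(
  increments=[
    {"dx": 0,"dy": -0.4,"dz": 0,"rx": 0,"ry": 0,"rz": 0,"gripper": 1},
    {"dx": 0,"dy": -0.4,"dz": 2,"rx": 0,"ry": 0,"rz": 0,"gripper": 1},
    {"dx": 0,"dy": -0.4,"dz": 3,"rx": 0,"ry": 0,"rz": 0,"gripper": 1},
    {"dx": 0,"dy": -0.4,"dz": 3,"rx": 0,"ry": 0,"rz": 0,"gripper": 1},
  ],
)

```text
time: 8.52
tcp_pos: [511.7, 41.1, 104.2]
tool_rot: [[1.0, 0.005, -0.0], [0.005, -1.0, 0.0], [-0.0, -0.0, -1.0]]
wrist_force: [0.4, 1.4, -1.1]
finger_gap: 34.9
```

```bash
python3 go.py 512 40.7 108 0.0; python3 -c "
from h import *
print(observe()['torque'])"
```

```text
t 8.53 tcp [511.67  41.14 104.22] d [ 0.33  0.44 -3.78] rot [-0.02  0.01  0.31] F [ 0.4   1.41 -1.12] gap 34.9
tool axes
 [[ 1.0e+00  5.4e-03 -2.0e-04]
 [ 5.4e-03 -1.0e+00  3.0e-04]
 [-2.0e-04 -3.0e-04 -1.0e+00]]
[0.33872836 0.00462506 0.00540417]
```

Request:
move_arm(
  increments=[
    {"dx": 0,"dy": -0.2,"dz": 1,"rx": 0,"ry": 0,"rz": 0,"gripper": 1},
    {"dx": 0,"dy": -0.2,"dz": 2,"rx": 0,"ry": 0,"rz": 0,"gripper": 1},
    {"dx": 0,"dy": -0.2,"dz": 3,"rx": 0,"ry": 0,"rz": 0,"gripper": 1},
    {"dx": 0,"dy": -0.2,"dz": 3,"rx": 0,"ry": 0,"rz": 0,"gripper": 1},
  ],
)

```text
time: 9.02
tcp_pos: [511.7, 41.2, 101.3]
tool_rot: [[1.0, 0.005, -0.0], [0.005, -1.0, 0.0], [-0.0, -0.0, -1.0]]
wrist_force: [-0.2, 1.8, -1.7]
finger_gap: 35.3
```

```bash
python3 go.py 512 40.7 108 0.0; python3 - <<'E'
from h import *
c=imaging.capture("top"); save(c,"t8.png",(215,192,255,227),14)
E
```

```text
t 9.03 tcp [511.69  41.25 101.26] d [ 0.3   0.55 -6.74] rot [-0.01  0.    0.31] F [-0.16  1.83 -1.66] gap 35.3
tool axes
 [[ 1.0e+00  5.4e-03 -1.0e-04]
 [ 5.4e-03 -1.0e+00  1.0e-04]
 [-1.0e-04 -1.0e-04 -1.0e+00]]
```

View pics/t8.png

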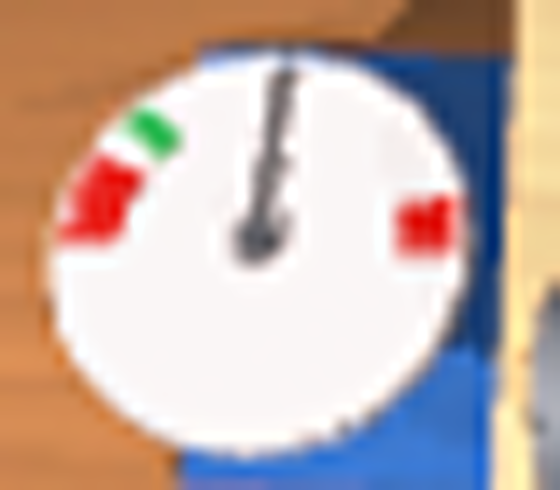

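```bash
python3 - <<'E'
from h import *
import pickle
c=pickle.load(open("top0.pkl","rb")); s=pickle.load(open("scene0.pkl","rb"))
X=cloud(c)
print(X[200:222:2,222:250:3,2].round(0))
z=np.median(X[205:215,225:245,2]);print(z)
px=lambda x,y:((x+.5)/14-.5+215,(y+.5)/14-.5+192)
for n,x,y in(("piv",258,240),("tip",286,75),("g",153,133),("rl",100,200),("rr",427,227),("dl",50,252),("dr",468,252),("dt",259,50),("db",259,455)): print(n,atz(c,*px(x,y),z).round(1))
save(s,"s_dial.png",(395,200,440,245),14)
E
```

```text
[[-1.0e+00  7.2e+01  7.7e+01  1.3e+03  7.8e+01  7.3e+01  7.4e+01  7.7e+01
   1.1e+01  1.0e+01]
 [ 7.7e+01  7.7e+01  7.5e+01  7.4e+01  8.1e+01  7.9e+01  8.1e+01  7.8e+01
   7.6e+01  1.1e+01]
 [ 8.0e+01  7.9e+01  7.7e+01  7.8e+01  7.6e+01  7.6e+01  7.5e+01  7.8e+01
   7.8e+01  8.0e+00]
 [ 8.2e+01  7.8e+01  8.1e+01  8.4e+01  8.1e+01  7.9e+01  7.6e+01  7.7e+01
   7.6e+01  1.1e+01]
 [ 8.3e+01  8.5e+01  8.6e+01  8.8e+01  8.7e+01  8.5e+01  8.2e+01  8.2e+01
   8.5e+01  1.7e+01]
 [ 8.5e+01  8.4e+01  8.7e+01  8.5e+01  8.3e+01  8.6e+01  8.6e+01  8.8e+01
   8.5e+01  1.3e+01]
 [ 8.9e+01  8.5e+01  8.3e+01  8.6e+01  8.5e+01  8.6e+01  8.7e+01  8.7e+01
   8.6e+01  1.1e+01]
 [ 9.1e+01  8.4e+01  9.1e+01  9.2e+01  9.1e+01  8.7e+01  9.2e+01  9.2e+01
   8.8e+01  1.1e+01]
 [ 8.9e+01  9.0e+01  9.3e+01  8.9e+01  9.1e+01  8.8e+01  8.9e+01  8.9e+01
   8.3e+01  1.1e+01]
 [ 9.5e+01  9.1e+01  9.3e+01  9.0e+01  9.0e+01  8.8e+01  9.2e+01  9.2e+01
   1.0e+01  8.0e+00]
 [ 9.4e+01  9.6e+01  9.4e+01  9.2e+01  9.3e+01  9.3e+01  9.4e+01  8.7e+01
   8.0e+00  9.0e+00]]
84.57463372012046
piv [546.9 284.8  84.6]
tip [582.4 280.   84.6]
g [569.6 308.2  84.6]
rl [555.1 319.1  84.6]
rr [550.1 248.6  84.6]
dl [543.9 329.5  84.6]
dr [544.8 239.7  84.6]
dt [587.7 286.   84.6]
db [501.1 283.1  84.6]
```

View pics/s_dial.png

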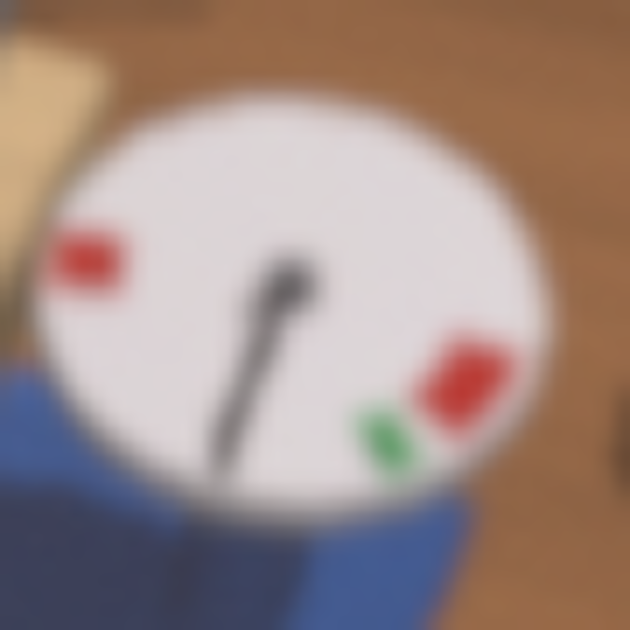

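```bash
cat > dial.py <<'E'
from h import *
import pickle
c0=pickle.load(open("top0.pkl","rb"))
X=cloud(c0); Q=X[200:222,224:244].reshape(-1,3); Q=Q[(Q[:,2]>60)&(Q[:,2]<110)]
A=np.c_[Q[:,:2],np.ones(len(Q))]; co,*_=np.linalg.lstsq(A,Q[:,2],rcond=None)
r_=np.abs(A@co-Q[:,2])<4; co,*_=np.linalg.lstsq(A[r_],Q[r_,2],rcond=None)
n=np.array([-co[0],-co[1],1]);n/=np.linalg.norm(n)
ex=np.array([1.,0,0])-n*n[0];ex/=np.linalg.norm(ex);ey=np.cross(n,ex)
O=np.array([545.,285.,0]);O[2]=co@[545,285,1]
S=8;H=50*S
def rect(c):
    # rectified dial image: up=+ex, left=+ey
    g=(np.stack(np.meshgrid(np.arange(2*H),np.arange(2*H)),-1)-H)/S
    W=O+g[...,1:]*-ex+g[...,:1]*-ey
    m=proj(c,W.reshape(-1,3)).reshape(2*H,2*H,2).astype(np.float32)
    return cv2.remap(c["image"],m[...,0],m[...,1],cv2.INTER_CUBIC)
def ang(im):
    I=im.astype(int);mx=I.max(2);mn=I.min(2)
    yy,xx=np.mgrid[:2*H,:2*H]
    R=np.hypot(xx-H,yy-H)<38*S
    def cen(m): return np.array([xx[m].mean(),yy[m].mean()])
    g=(I[...,1]>I[...,0]+50)&(I[...,1]>I[...,2]+30)&R
    dk=((mx<150)&(mx-mn<30)&R)
    k,l,st,ce=cv2.connectedComponentsWithStats(dk.astype(np.uint8)); i=1+np.argmax(st[1:,4]); dk=l==i
    P=np.c_[xx[dk],yy[dk]].astype(float); 
    hub=None
    # hub: max of distance transform
    dt=cv2.distanceTransform(dk.astype(np.uint8),cv2.DIST_L2,5); h=np.unravel_index(dt.argmax(),dt.shape); hub=np.array([h[1],h[0]],float)
    d=P-hub; far=np.hypot(*d.T)>15*S; v=d[far].mean(0)
    a=lambda v:np.arctan2(-v[0],-v[1])
    return hub,a(v),a(cen(g)-hub),im
if __name__=="__main__":
    import sys
    tag=sys.argv[1]
    ims=[]
    for nme in("top","scene"):
        c=imaging.capture(nme) if tag!="0" else pickle.load(open(nme+"0.pkl","rb")); im=rect(c); hub,an,ag,_=ang(im)
        print(nme,"hub",hub,"needle",an.round(3),"green",ag.round(3),"=> reading",(an-ag+0.8).round(3)); ims.append(cv2.resize(im,(400,400))[:,:,::-1])
    o=observe(); print("t",round(o["time"],2),"tcp",o["tcp_pos"].round(2),"F",o["wrist_force"].round(2),"gap",round(o["finger_gap"],2))
    cv2.imwrite(f"pics/dial{tag}.png",np.hstack(ims))
E
python3 dial.py 0
```

```text
top hub [401. 378.] needle -0.01 green 0.81 => reading -0.02
scene hub [389. 402.] needle -0.039 green 0.767 => reading -0.006
t 9.07 tcp [511.7   41.26 101.28] F [-0.45  1.26 -0.27] gap 35.05
```

View pics/dial0.png

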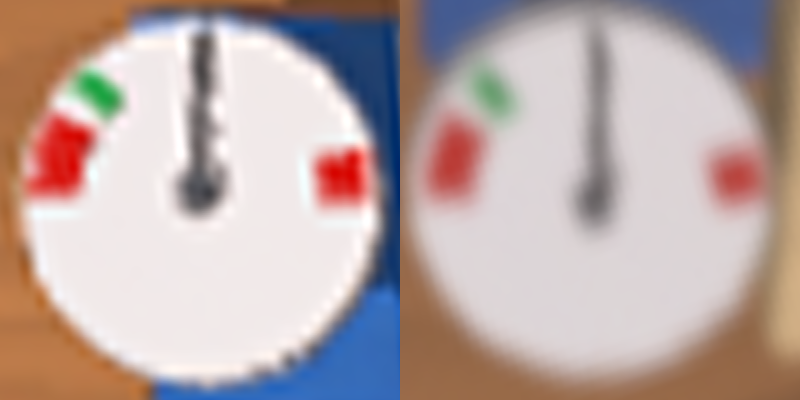

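Rectified onto its tilted plane, the dial reads about 0 from both cameras with the trolley unloaded, so it can be trusted. Pushing on.

Request:
move_arm(
  increments=[
    {"dx": 0,"dy": -0.2,"dz": 1,"rx": 0,"ry": 0,"rz": 0,"gripper": 1},
    {"dx": 0,"dy": -0.2,"dz": 2,"rx": 0,"ry": 0,"rz": 0,"gripper": 1},
    {"dx": 0,"dy": -0.2,"dz": 2,"rx": 0,"ry": 0,"rz": 0,"gripper": 1},
    {"dx": 0,"dy": -0.2,"dz": 2,"rx": 0,"ry": 0,"rz": 0,"gripper": 1},
  ],
)

```text
time: 9.57
tcp_pos: [511.7, 41.4, 99.3]
tool_rot: [[1.0, 0.006, -0.0], [0.006, -1.0, 0.0], [-0.0, -0.0, -1.0]]
wrist_force: [-0.8, 1.4, -0.2]
finger_gap: 35.0
```

```bash
python3 dial.py 1
```

```text
top hub [400. 382.] needle -0.081 green 0.797 => reading -0.078
scene hub [389. 397.] needle nan green 0.778 => reading nan
t 9.68 tcp [511.74  41.42  99.33] F [-1.09  0.91  0.1 ] gap 35.16dial.py:29: RuntimeWarning: Mean of empty slice.
  d=P-hub; far=np.hypot(*d.T)>15*S; v=d[far].mean(0)
  ret = um.true_divide(
```

Request:
move_arm(
  increments=[
    {"dx": 0,"dy": -0.2,"dz": 1,"rx": 0,"ry": 0,"rz": 0,"gripper": 1},
    {"dx": 0,"dy": -0.2,"dz": 2,"rx": 0,"ry": 0,"rz": 0,"gripper": 1},
    {"dx": 0,"dy": -0.2,"dz": 2,"rx": 0,"ry": 0,"rz": 0,"gripper": 1},
    {"dx": 0,"dy": -0.2,"dz": 2,"rx": 0,"ry": 0,"rz": 0,"gripper": 1},
  ],
)

```text
time: 10.18
tcp_pos: [511.7, 41.6, 97.2]
tool_rot: [[1.0, 0.005, -0.0], [0.005, -1.0, 0.0], [-0.0, -0.0, -1.0]]
wrist_force: [-0.6, 0.9, -0.3]
finger_gap: 35.1
```

```bash
sed -i 's/mx<150/mx<165/' dial.py; python3 dial.py 2
```

```text
top hub [400. 379.] needle -0.047 green 0.805 => reading -0.052
scene hub [388. 399.] needle -0.056 green 0.771 => reading -0.026
t 10.28 tcp [511.66  41.63  97.14] F [ 0.28  0.75 -0.78] gap 34.95
```

Request:
move_arm(
  increments=[
    {"dx": 0,"dy": 0,"dz": 1,"rx": 0,"ry": 0,"rz": 0,"gripper": 1},
    {"dx": 0,"dy": 0,"dz": 2,"rx": 0,"ry": 0,"rz": 0,"gripper": 1},
    {"dx": 0,"dy": 0,"dz": 2,"rx": 0,"ry": 0,"rz": 0,"gripper": 1},
    {"dx": 0,"dy": 0,"dz": 2,"rx": 0,"ry": 0,"rz": 0,"gripper": 1},
  ],
)

```text
time: 10.78
tcp_pos: [511.1, 41.6, 95.1]
tool_rot: [[1.0, 0.005, -0.001], [0.005, -1.0, 0.0], [-0.001, -0.0, -1.0]]
wrist_force: [-1.3, -0.6, -2.2]
finger_gap: 35.3
```

```bash
python3 dial.py 3
```

```text
top hub [400. 379.] needle 0.009 green 0.805 => reading 0.004
scene hub [388. 399.] needle -0.012 green 0.771 => reading 0.017
t 10.88 tcp [511.13  41.65  95.1 ] F [-2.77  0.04 -1.68] gap 34.94
```

Request:
move_arm(
  increments=[
    {"dx": -0.4,"dy": 0,"dz": 0,"rx": 0,"ry": 0,"rz": 0,"gripper": 1},
    {"dx": -0.4,"dy": 0,"dz": 1,"rx": 0,"ry": 0,"rz": 0,"gripper": 1},
    {"dx": -0.4,"dy": 0,"dz": 1.5,"rx": 0,"ry": 0,"rz": 0,"gripper": 1},
    {"dx": -0.4,"dy": 0,"dz": 1.5,"rx": 0,"ry": 0,"rz": 0,"gripper": 1},
  ],
)

```text
time: 11.38
tcp_pos: [511.4, 41.7, 94.1]
tool_rot: [[1.0, 0.005, 0.0], [0.005, -1.0, 0.0], [0.0, -0.0, -1.0]]
wrist_force: [-2.4, -1.0, 3.5]
finger_gap: 35.5
```

```bash
python3 dial.py 4;  python3 - <<'E'
from h import *
c=imaging.capture("scene"); save(c,"s9.png",(310,150,380,210),10)
E
```

```text
top hub [400. 377.] needle -0.271 green 0.811 => reading -0.281
scene hub [388. 402.] needle nan green 0.764 => reading nan
t 11.47 tcp [511.46  41.64  94.06] F [-2.12 -0.05  3.72] gap 35.04dial.py:29: RuntimeWarning: Mean of empty slice.
  d=P-hub; far=np.hypot(*d.T)>15*S; v=d[far].mean(0)
  ret = um.true_divide(
```

View pics/s9.png

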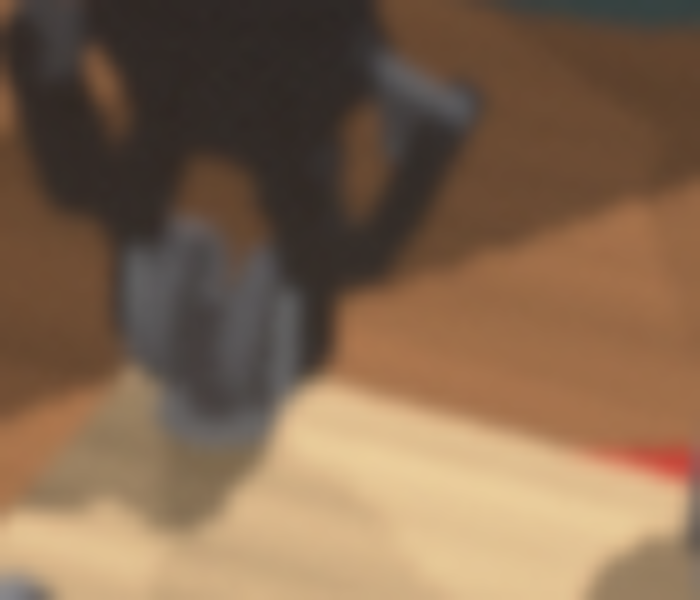

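Request:
move_arm(
  increments=[
    {"dx": 0,"dy": 0,"dz": 0.5,"rx": 0,"ry": 0,"rz": 0,"gripper": 1},
    {"dx": 0,"dy": 0,"dz": 1,"rx": 0,"ry": 0,"rz": 0,"gripper": 1},
    {"dx": 0,"dy": 0,"dz": 1,"rx": 0,"ry": 0,"rz": 0,"gripper": 1},
  ],
)

```text
time: 11.9
tcp_pos: [511.9, 41.7, 93.0]
tool_rot: [[1.0, 0.005, 0.001], [0.005, -1.0, 0.0], [0.001, -0.0, -1.0]]
wrist_force: [-0.7, -0.1, 3.7]
finger_gap: 34.8
```

```bash
sed -i 's/for nme in("top","scene")/for nme in ("top",)/' dial.py; python3 dial.py 5
```

```text
top hub [401. 378.] needle -0.25 green 0.811 => reading -0.261
t 11.95 tcp [511.92  41.66  92.99] F [-0.38  0.92  2.47] gap 34.98
```

Request:
move_arm(
  increments=[
    {"dx": 0,"dy": 0,"dz": 0.5,"rx": 0,"ry": 0,"rz": 0,"gripper": 1},
    {"dx": 0,"dy": 0,"dz": 1,"rx": 0,"ry": 0,"rz": 0,"gripper": 1},
    {"dx": 0,"dy": 0,"dz": 1,"rx": 0,"ry": 0,"rz": 0,"gripper": 1},
  ],
)

```text
time: 12.32
tcp_pos: [511.8, 41.6, 91.8]
tool_rot: [[1.0, 0.005, 0.001], [0.005, -1.0, 0.0], [0.001, -0.0, -1.0]]
wrist_force: [1.4, -0.2, 2.7]
finger_gap: 34.8
```

```bash
python3 dial.py 6
```

```text
top hub [401. 378.] needle -0.222 green 0.81 => reading -0.232
t 12.38 tcp [511.8   41.63  91.85] F [ 1.42 -0.46  2.32] gap 34.92
```

Request:
move_arm(
  increments=[
    {"dx": 0,"dy": 0,"dz": 0.5,"rx": 0,"ry": 0,"rz": 0,"gripper": 1},
    {"dx": 0,"dy": 0,"dz": 1,"rx": 0,"ry": 0,"rz": 0,"gripper": 1},
    {"dx": 0,"dy": 0,"dz": 1,"rx": 0,"ry": 0,"rz": 0,"gripper": 1},
  ],
)

```text
time: 12.75
tcp_pos: [511.0, 41.7, 90.3]
tool_rot: [[1.0, 0.005, -0.001], [0.005, -1.0, 0.0], [-0.001, -0.0, -1.0]]
wrist_force: [2.1, 0.6, -5.1]
finger_gap: 35.2
```

```bash
python3 dial.py 7
```

```text
top hub [400. 378.] needle 0.092 green 0.808 => reading 0.085
t 12.8 tcp [511.02  41.67  90.38] F [ 1.76  0.11 -5.05] gap 35.36
```

Request:
move_arm(
  increments=[
    {"dx": 0,"dy": 0,"dz": 0.5,"rx": 0,"ry": 0,"rz": 0,"gripper": 1},
    {"dx": 0,"dy": 0,"dz": 1,"rx": 0,"ry": 0,"rz": 0,"gripper": 1},
    {"dx": 0,"dy": 0,"dz": 1,"rx": 0,"ry": 0,"rz": 0,"gripper": 1},
  ],
)

```text
time: 13.18
tcp_pos: [511.1, 41.7, 89.8]
tool_rot: [[1.0, 0.005, -0.0], [0.005, -1.0, 0.0], [-0.0, -0.0, -1.0]]
wrist_force: [0.9, -0.1, -2.0]
finger_gap: 35.0
```

```bash
python3 dial.py 8
```

```text
top hub [399. 378.] needle 0.04 green 0.805 => reading 0.036
t 13.22 tcp [511.13  41.66  89.82] F [ 0.17  0.59 -3.12] gap 35.15
```

Request:
move_arm(
  increments=[
    {"dx": 0,"dy": 0,"dz": 0.5,"rx": 0,"ry": 0,"rz": 0,"gripper": 1},
    {"dx": 0,"dy": 0,"dz": 1,"rx": 0,"ry": 0,"rz": 0,"gripper": 1},
    {"dx": 0,"dy": 0,"dz": 1,"rx": 0,"ry": 0,"rz": 0,"gripper": 1},
  ],
)

```text
time: 13.6
tcp_pos: [511.2, 41.6, 88.8]
tool_rot: [[1.0, 0.005, -0.0], [0.005, -1.0, 0.0], [-0.0, -0.0, -1.0]]
wrist_force: [0.8, -0.8, -1.9]
finger_gap: 35.0
```

```bash
python3 dial.py 9
```

```text
top hub [400. 380.] needle -0.033 green 0.802 => reading -0.035
t 13.65 tcp [511.21  41.62  88.88] F [ 0.48 -0.76 -0.6 ] gap 35.12
```

Request:
move_arm(
  increments=[
    {"dx": 0,"dy": 0,"dz": 0.5,"rx": 0,"ry": 0,"rz": 0,"gripper": 1},
    {"dx": 0,"dy": 0,"dz": 1,"rx": 0,"ry": 0,"rz": 0,"gripper": 1},
    {"dx": 0,"dy": 0,"dz": 1,"rx": 0,"ry": 0,"rz": 0,"gripper": 1},
  ],
)

```text
time: 14.02
tcp_pos: [511.2, 41.6, 88.1]
tool_rot: [[1.0, 0.005, -0.0], [0.005, -1.0, 0.0], [-0.0, -0.0, -1.0]]
wrist_force: [-2.4, -0.7, 5.5]
finger_gap: 35.2
```

```bash
python3 dial.py 10; python3 - <<'E'
from h import *
c=imaging.capture("scene"); save(c,"s10.png",(310,150,380,210),10)
E
```

```text
top hub [400. 377.] needle -0.332 green 0.81 => reading -0.343
t 14.07 tcp [511.22  41.61  88.08] F [-1.81  0.06  4.68] gap 35.38
```

View pics/s10.png

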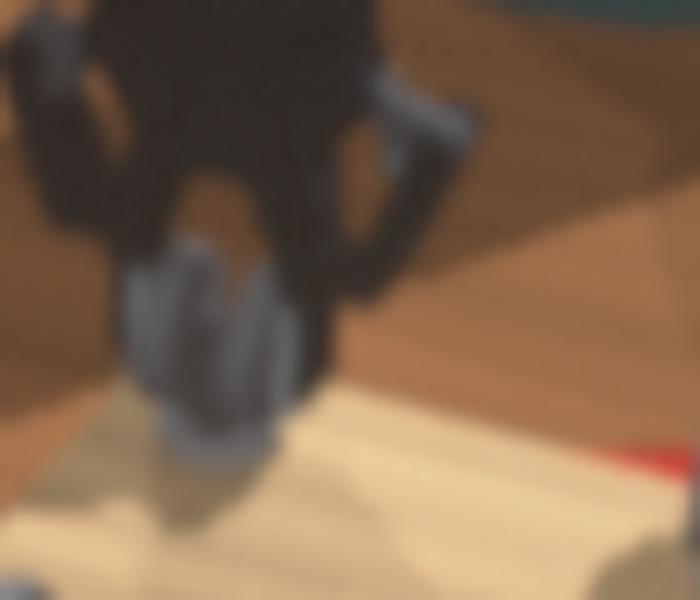

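Request:
move_arm(
  increments=[
    {"dx": 0,"dy": 0,"dz": 0.5,"rx": 0,"ry": 0,"rz": 0,"gripper": 1},
    {"dx": 0,"dy": 0,"dz": 1,"rx": 0,"ry": 0,"rz": 0,"gripper": 1},
    {"dx": 0,"dy": 0,"dz": 1,"rx": 0,"ry": 0,"rz": 0,"gripper": 1},
  ],
)

```text
time: 14.5
tcp_pos: [511.3, 41.6, 87.5]
tool_rot: [[1.0, 0.006, 0.0], [0.006, -1.0, -0.0], [0.0, 0.0, -1.0]]
wrist_force: [-3.8, -0.0, 8.8]
finger_gap: 35.1
```

```bash
python3 dial.py 11
```

```text
top hub [400. 377.] needle -0.595 green 0.811 => reading -0.605
t 14.55 tcp [511.25  41.63  87.46] F [-3.01 -0.    9.58] gap 35.59
```

Pushing beyond 89 mm gives about 8.4 N/mm, which is the trolley spring itself, so the flange is on the trolley after the snap. Easing off now, then pulling slowly.

Request:
move_arm(
  increments=[
    {"dx": -0.1,"dy": 0,"dz": -0.3,"rx": 0,"ry": 0,"rz": 0,"gripper": 1},
    {"dx": -0.2,"dy": 0,"dz": -0.6,"rx": 0,"ry": 0,"rz": 0,"gripper": 1},
    {"dx": -0.2,"dy": 0,"dz": -0.9,"rx": 0,"ry": 0,"rz": 0,"gripper": 1},
    {"dx": -0.2,"dy": 0,"dz": -1.2,"rx": 0,"ry": 0,"rz": 0,"gripper": 1},
    {"dx": -0.2,"dy": 0,"dz": -1.5,"rx": 0,"ry": 0,"rz": 0,"gripper": 1},
    {"dx": -0.2,"dy": 0,"dz": -1.8,"rx": 0,"ry": 0,"rz": 0,"gripper": 1},
    {"dx": -0.2,"dy": 0,"dz": -2.1,"rx": 0,"ry": 0,"rz": 0,"gripper": 1},
    {"dx": -0.2,"dy": 0,"dz": -2.4,"rx": 0,"ry": 0,"rz": 0,"gripper": 1},
    {"dx": -0.2,"dy": 0,"dz": -2.4,"rx": 0,"ry": 0,"rz": 0,"gripper": 1},
  ],
)

```text
time: 15.68
tcp_pos: [511.1, 41.6, 89.0]
tool_rot: [[1.0, 0.005, -0.0], [0.005, -1.0, 0.0], [-0.0, -0.0, -1.0]]
wrist_force: [1.0, -0.6, -1.7]
finger_gap: 35.5
```

```bash
python3 dial.py 12
```

```text
top hub [399. 378.] needle -0.001 green 0.805 => reading -0.006
t 15.72 tcp [511.14  41.66  89.06] F [ 0.2  -0.52 -1.58] gap 35.38
```

Request:
move_arm(
  increments=[
    {"dx": 0,"dy": 0,"dz": -0.2,"rx": 0,"ry": 0,"rz": 0,"gripper": 1},
    {"dx": 0,"dy": 0,"dz": -0.4,"rx": 0,"ry": 0,"rz": 0,"gripper": 1},
    {"dx": 0,"dy": 0,"dz": -0.6,"rx": 0,"ry": 0,"rz": 0,"gripper": 1},
    {"dx": 0,"dy": 0,"dz": -0.8,"rx": 0,"ry": 0,"rz": 0,"gripper": 1},
    {"dx": 0,"dy": 0,"dz": -1.0,"rx": 0,"ry": 0,"rz": 0,"gripper": 1},
    {"dx": 0,"dy": 0,"dz": -1.2,"rx": 0,"ry": 0,"rz": 0,"gripper": 1},
    {"dx": 0,"dy": 0,"dz": -1.4,"rx": 0,"ry": 0,"rz": 0,"gripper": 1},
    {"dx": 0,"dy": 0,"dz": -1.6,"rx": 0,"ry": 0,"rz": 0,"gripper": 1},
    {"dx": 0,"dy": 0,"dz": -1.6,"rx": 0,"ry": 0,"rz": 0,"gripper": 1},
  ],
)

```text
time: 16.85
tcp_pos: [511.0, 41.7, 90.7]
tool_rot: [[1.0, 0.005, -0.0], [0.005, -1.0, 0.0], [-0.0, -0.0, -1.0]]
wrist_force: [2.8, 0.8, -6.2]
finger_gap: 35.2
```

```bash
python3 dial.py 13
```

```text
top hub [400. 377.] needle 0.25 green 0.81 => reading 0.24
t 16.9 tcp [511.03  41.66  90.7 ] F [ 2.24 -0.16 -7.02] gap 35.28
```

Request:
move_arm(
  increments=[
    {"dx": 0,"dy": 0,"dz": -0.1,"rx": 0,"ry": 0,"rz": 0,"gripper": 1},
    {"dx": 0,"dy": 0,"dz": -0.2,"rx": 0,"ry": 0,"rz": 0,"gripper": 1},
    {"dx": 0,"dy": 0,"dz": -0.3,"rx": 0,"ry": 0,"rz": 0,"gripper": 1},
    {"dx": 0,"dy": 0,"dz": -0.4,"rx": 0,"ry": 0,"rz": 0,"gripper": 1},
    {"dx": 0,"dy": 0,"dz": -0.5,"rx": 0,"ry": 0,"rz": 0,"gripper": 1},
    {"dx": 0,"dy": 0,"dz": -0.6,"rx": 0,"ry": 0,"rz": 0,"gripper": 1},
    {"dx": 0,"dy": 0,"dz": -0.7,"rx": 0,"ry": 0,"rz": 0,"gripper": 1},
    {"dx": 0,"dy": 0,"dz": -0.8,"rx": 0,"ry": 0,"rz": 0,"gripper": 1},
    {"dx": 0,"dy": 0,"dz": -0.9,"rx": 0,"ry": 0,"rz": 0,"gripper": 1},
    {"dx": 0,"dy": 0,"dz": -1.0,"rx": 0,"ry": 0,"rz": 0,"gripper": 1},
    {"dx": 0,"dy": 0,"dz": -1.0,"rx": 0,"ry": 0,"rz": 0,"gripper": 1},
  ],
)

```text
time: 18.27
tcp_pos: [511.0, 41.7, 91.8]
tool_rot: [[1.0, 0.005, -0.0], [0.005, -1.0, 0.0], [-0.0, -0.0, -1.0]]
wrist_force: [2.0, 0.3, -11.0]
finger_gap: 34.9
```

```bash
python3 dial.py 14
```

```text
top hub [402. 378.] needle 0.496 green 0.813 => reading 0.483
t 18.32 tcp [511.01  41.66  91.75] F [  2.47  -0.08 -11.01] gap 35.19
```

View pics/dial14.png

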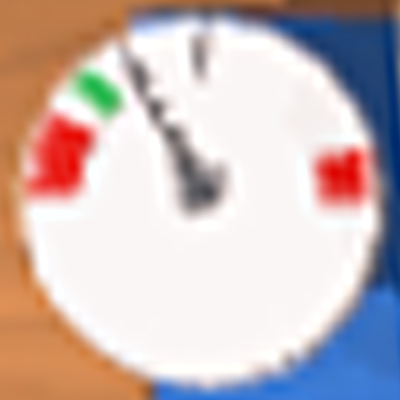

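Needle is at about 0.49 rad, running from hub (200,188) to tip (122,45), still short of the green band. I'll raise the pull slowly.

Request:
move_arm(
  increments=[
    {"dx": 0,"dy": 0,"dz": -0.1,"rx": 0,"ry": 0,"rz": 0,"gripper": 1},
    {"dx": 0,"dy": 0,"dz": -0.2,"rx": 0,"ry": 0,"rz": 0,"gripper": 1},
    {"dx": 0,"dy": 0,"dz": -0.3,"rx": 0,"ry": 0,"rz": 0,"gripper": 1},
    {"dx": 0,"dy": 0,"dz": -0.4,"rx": 0,"ry": 0,"rz": 0,"gripper": 1},
    {"dx": 0,"dy": 0,"dz": -0.5,"rx": 0,"ry": 0,"rz": 0,"gripper": 1},
    {"dx": 0,"dy": 0,"dz": -0.6,"rx": 0,"ry": 0,"rz": 0,"gripper": 1},
    {"dx": 0,"dy": 0,"dz": -0.7,"rx": 0,"ry": 0,"rz": 0,"gripper": 1},
    {"dx": 0,"dy": 0,"dz": -0.8,"rx": 0,"ry": 0,"rz": 0,"gripper": 1},
    {"dx": 0,"dy": 0,"dz": -0.9,"rx": 0,"ry": 0,"rz": 0,"gripper": 1},
    {"dx": 0,"dy": 0,"dz": -0.9,"rx": 0,"ry": 0,"rz": 0,"gripper": 1},
  ],
)

```text
time: 19.58
tcp_pos: [511.0, 41.7, 92.6]
tool_rot: [[1.0, 0.005, -0.0], [0.005, -1.0, 0.0], [-0.0, -0.0, -1.0]]
wrist_force: [3.0, -0.2, -15.6]
finger_gap: 35.3
```

```bash
python3 dial.py 15
```

```text
top hub [401. 379.] needle 0.685 green 0.825 => reading 0.659
t 19.62 tcp [510.99  41.65  92.65] F [  2.31   0.7  -15.75] gap 35.24
```

View pics/dial15.png

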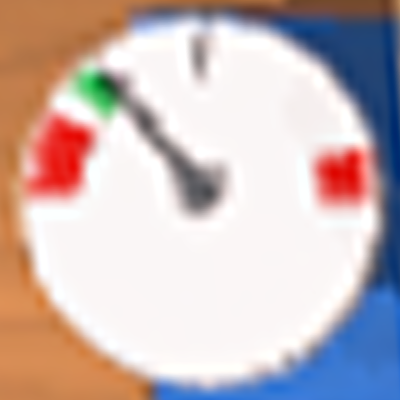

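Needle now at about 0.68 rad with its tip at (105,78), at the near edge of the green. About 0.5 mm more brings it to the middle.

Request:
move_arm(
  increments=[
    {"dx": 0,"dy": 0,"dz": -0.1,"rx": 0,"ry": 0,"rz": 0,"gripper": 1},
    {"dx": 0,"dy": 0,"dz": -0.2,"rx": 0,"ry": 0,"rz": 0,"gripper": 1},
    {"dx": 0,"dy": 0,"dz": -0.3,"rx": 0,"ry": 0,"rz": 0,"gripper": 1},
    {"dx": 0,"dy": 0,"dz": -0.4,"rx": 0,"ry": 0,"rz": 0,"gripper": 1},
    {"dx": 0,"dy": 0,"dz": -0.5,"rx": 0,"ry": 0,"rz": 0,"gripper": 1},
    {"dx": 0,"dy": 0,"dz": -0.55,"rx": 0,"ry": 0,"rz": 0,"gripper": 1},
    {"dx": 0,"dy": 0,"dz": -0.55,"rx": 0,"ry": 0,"rz": 0,"gripper": 1},
  ],
)

```text
time: 20.5
tcp_pos: [511.0, 41.7, 93.2]
tool_rot: [[1.0, 0.005, -0.0], [0.005, -1.0, 0.0], [-0.0, -0.0, -1.0]]
wrist_force: [2.6, 0.1, -17.8]
finger_gap: 35.0
```

```bash
python3 dial.py 16
```

```text
top hub [400. 378.] needle 0.828 green 0.758 => reading 0.87
t 20.55 tcp [510.99  41.65  93.2 ] F [  2.53   0.73 -18.82] gap 35.23
```

View pics/dial16.png

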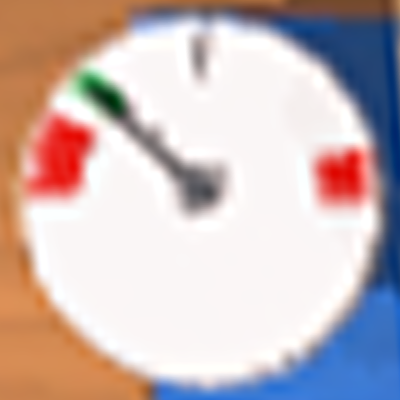

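The needle lies in the middle of the green (about 0.82 rad). Holding there.

Request:
move_arm(
  increments=[
    {"dx": 0,"dy": 0,"dz": 0,"rx": 0,"ry": 0,"rz": 0,"gripper": 1},
    {"dx": 0,"dy": 0,"dz": 0,"rx": 0,"ry": 0,"rz": 0,"gripper": 1},
    {"dx": 0,"dy": 0,"dz": 0,"rx": 0,"ry": 0,"rz": 0,"gripper": 1},
    {"dx": 0,"dy": 0,"dz": 0,"rx": 0,"ry": 0,"rz": 0,"gripper": 1},
    {"dx": 0,"dy": 0,"dz": 0,"rx": 0,"ry": 0,"rz": 0,"gripper": 1},
    {"dx": 0,"dy": 0,"dz": 0,"rx": 0,"ry": 0,"rz": 0,"gripper": 1},
    {"dx": 0,"dy": 0,"dz": 0,"rx": 0,"ry": 0,"rz": 0,"gripper": 1},
    {"dx": 0,"dy": 0,"dz": 0,"rx": 0,"ry": 0,"rz": 0,"gripper": 1},
    {"dx": 0,"dy": 0,"dz": 0,"rx": 0,"ry": 0,"rz": 0,"gripper": 1},
    {"dx": 0,"dy": 0,"dz": 0,"rx": 0,"ry": 0,"rz": 0,"gripper": 1},
    {"dx": 0,"dy": 0,"dz": 0,"rx": 0,"ry": 0,"rz": 0,"gripper": 1},
    {"dx": 0,"dy": 0,"dz": 0,"rx": 0,"ry": 0,"rz": 0,"gripper": 1},
  ],
)

```text
time: 22.05
tcp_pos: [511.0, 41.6, 93.2]
tool_rot: [[1.0, 0.005, -0.0], [0.005, -1.0, 0.0], [-0.0, -0.0, -1.0]]
wrist_force: [2.3, -0.1, -17.9]
finger_gap: 35.0
```

```bash
python3 dial.py 17
```

```text
top hub [400. 378.] needle 0.824 green 0.769 => reading 0.855
t 22.1 tcp [511.07  41.65  93.26] F [  2.2    0.29 -18.53] gap 34.88
```

Request:
move_arm(
  increments=[
    {"dx": 0,"dy": 0,"dz": 0,"rx": 0,"ry": 0,"rz": 0,"gripper": 1},
    {"dx": 0,"dy": 0,"dz": 0,"rx": 0,"ry": 0,"rz": 0,"gripper": 1},
    {"dx": 0,"dy": 0,"dz": 0,"rx": 0,"ry": 0,"rz": 0,"gripper": 1},
    {"dx": 0,"dy": 0,"dz": 0,"rx": 0,"ry": 0,"rz": 0,"gripper": 1},
    {"dx": 0,"dy": 0,"dz": 0,"rx": 0,"ry": 0,"rz": 0,"gripper": 1},
    {"dx": 0,"dy": 0,"dz": 0,"rx": 0,"ry": 0,"rz": 0,"gripper": 1},
    {"dx": 0,"dy": 0,"dz": 0,"rx": 0,"ry": 0,"rz": 0,"gripper": 1},
  ],
)

```text
time: 22.98
tcp_pos: [511.0, 41.6, 93.2]
tool_rot: [[1.0, 0.005, -0.0], [0.005, -1.0, 0.0], [-0.0, -0.0, -1.0]]
wrist_force: [2.4, 0.6, -18.2]
finger_gap: 35.2
```

```bash
python3 dial.py 18
```

```text
top hub [400. 378.] needle 0.824 green 0.769 => reading 0.855
t 23.02 tcp [511.06  41.65  93.26] F [  1.59   0.87 -18.31] gap 35.06
```

Held steady at about 0.82 rad from 20.5 to 23.0 s. Easing off.

Request:
move_arm(
  increments=[
    {"dx": 0,"dy": 0,"dz": 0.3,"rx": 0,"ry": 0,"rz": 0,"gripper": 1},
    {"dx": 0,"dy": 0,"dz": 0.6,"rx": 0,"ry": 0,"rz": 0,"gripper": 1},
    {"dx": 0,"dy": 0,"dz": 0.9,"rx": 0,"ry": 0,"rz": 0,"gripper": 1},
    {"dx": 0,"dy": 0,"dz": 1.2,"rx": 0,"ry": 0,"rz": 0,"gripper": 1},
    {"dx": 0,"dy": 0,"dz": 1.5,"rx": 0,"ry": 0,"rz": 0,"gripper": 1},
    {"dx": 0,"dy": 0,"dz": 1.8,"rx": 0,"ry": 0,"rz": 0,"gripper": 1},
    {"dx": 0,"dy": 0,"dz": 2.1,"rx": 0,"ry": 0,"rz": 0,"gripper": 1},
    {"dx": 0,"dy": 0,"dz": 2.4,"rx": 0,"ry": 0,"rz": 0,"gripper": 1},
    {"dx": 0,"dy": 0,"dz": 2.7,"rx": 0,"ry": 0,"rz": 0,"gripper": 1},
    {"dx": 0,"dy": 0,"dz": 2.9,"rx": 0,"ry": 0,"rz": 0,"gripper": 1},
    {"dx": 0,"dy": 0,"dz": 2.9,"rx": 0,"ry": 0,"rz": 0,"gripper": 1},
  ],
)

```text
time: 24.4
tcp_pos: [511.3, 41.6, 90.6]
tool_rot: [[1.0, 0.005, 0.0], [0.005, -1.0, 0.0], [0.0, -0.0, -1.0]]
wrist_force: [-1.2, 0.2, -5.8]
finger_gap: 35.2
```

```bash
python3 dial.py 19
```

```text
top hub [400. 378.] needle 0.205 green 0.808 => reading 0.197
t 24.45 tcp [511.3   41.63  90.55] F [-1.64  0.12 -6.17] gap 35.33
```

Request:
move_arm(
  increments=[
    {"dx": 0,"dy": 0,"dz": 0.3,"rx": 0,"ry": 0,"rz": 0,"gripper": 1},
    {"dx": 0,"dy": 0,"dz": 0.6,"rx": 0,"ry": 0,"rz": 0,"gripper": 1},
    {"dx": 0,"dy": 0,"dz": 0.9,"rx": 0,"ry": 0,"rz": 0,"gripper": 1},
    {"dx": 0,"dy": 0,"dz": 1.2,"rx": 0,"ry": 0,"rz": 0,"gripper": 1},
    {"dx": 0,"dy": 0,"dz": 1.5,"rx": 0,"ry": 0,"rz": 0,"gripper": 1},
    {"dx": 0,"dy": 0,"dz": 1.8,"rx": 0,"ry": 0,"rz": 0,"gripper": 1},
    {"dx": 0,"dy": 0,"dz": 2.0,"rx": 0,"ry": 0,"rz": 0,"gripper": 1},
    {"dx": 0,"dy": 0,"dz": 2.0,"rx": 0,"ry": 0,"rz": 0,"gripper": 1},
  ],
)

```text
time: 25.45
tcp_pos: [511.6, 41.6, 88.6]
tool_rot: [[1.0, 0.005, 0.001], [0.005, -1.0, 0.0], [0.001, -0.0, -1.0]]
wrist_force: [-0.2, 0.1, 1.3]
finger_gap: 35.2
```

```bash
python3 dial.py 20
```

```text
top hub [401. 376.] needle -0.098 green 0.816 => reading -0.114
t 25.5 tcp [511.56  41.61  88.62] F [0.07 0.27 1.39] gap 35.29
```

Request:
move_arm(
  increments=[
    {"dx": 0,"dy": 0,"dz": 0.3,"rx": 0,"ry": 0,"rz": 0,"gripper": 1},
    {"dx": 0,"dy": 0,"dz": 0.6,"rx": 0,"ry": 0,"rz": 0,"gripper": 1},
    {"dx": 0,"dy": 0,"dz": 0.6,"rx": 0,"ry": 0,"rz": 0,"gripper": 1},
    {"dx": 0,"dy": 0,"dz": 0.6,"rx": 0,"ry": 0,"rz": 0,"gripper": 1},
  ],
  squeeze=30,
)

```text
time: 26.0
tcp_pos: [511.6, 41.6, 88.1]
tool_rot: [[1.0, 0.006, 0.001], [0.006, -1.0, 0.0], [0.001, -0.0, -1.0]]
wrist_force: [0.5, -0.9, 4.7]
finger_gap: 35.3
```

```bash
python3 dial.py 21
```

```text
top hub [400. 377.] needle -0.355 green 0.811 => reading -0.366
t 26.05 tcp [511.55  41.62  88.07] F [-0.11 -1.11  5.36] gap 35.13
```

Lightly seated at about 7 N of push. Opening the fingers.

Request:
move_arm(
  increments=[
    {"dx": 0,"dy": 0,"dz": 0,"rx": 0,"ry": 0,"rz": 0,"gripper": 0.4},
    {"dx": 0,"dy": 0,"dz": 0,"rx": 0,"ry": 0,"rz": 0,"gripper": 0.2},
    {"dx": 0,"dy": 0,"dz": 0,"rx": 0,"ry": 0,"rz": 0,"gripper": 0},
    {"dx": 0,"dy": 0,"dz": 0,"rx": 0,"ry": 0,"rz": 0,"gripper": 0},
    {"dx": 0,"dy": 0,"dz": 0,"rx": 0,"ry": 0,"rz": 0,"gripper": 0},
    {"dx": 0,"dy": 0,"dz": 0,"rx": 0,"ry": 0,"rz": 0,"gripper": 0},
    {"dx": 0,"dy": 0,"dz": 0,"rx": 0,"ry": 0,"rz": 0,"gripper": 0},
  ],
)

```text
time: 26.92
tcp_pos: [511.1, 41.6, 87.8]
tool_rot: [[1.0, 0.005, -0.0], [0.005, -1.0, 0.0], [-0.0, -0.0, -1.0]]
wrist_force: [-0.9, -0.7, 0.1]
finger_gap: 85.4
```

```bash
python3 dial.py 22
```

```text
top hub [399. 379.] needle nan green 0.802 => reading nan
t 26.98 tcp [511.1   41.64  87.77] F [0.26 0.07 0.37] gap 85.31dial.py:29: RuntimeWarning: Mean of empty slice.
  d=P-hub; far=np.hypot(*d.T)>15*S; v=d[far].mean(0)
  ret = um.true_divide(
```

Request:
move_arm(
  increments=[
    {"dx": 0,"dy": 0,"dz": -15,"rx": 0,"ry": 0,"rz": 0,"gripper": 0},
    {"dx": 0,"dy": 0,"dz": -40,"rx": 0,"ry": 0,"rz": 0,"gripper": 0},
    {"dx": 0,"dy": 0,"dz": -80,"rx": 0,"ry": 0,"rz": 0,"gripper": 0},
    {"dx": 0,"dy": 0,"dz": -120,"rx": 0,"ry": 0,"rz": 0,"gripper": 0},
    {"dx": 0,"dy": 40,"dz": -150,"rx": 0,"ry": 0,"rz": 0,"gripper": 0},
    {"dx": 0,"dy": 90,"dz": -150,"rx": 0,"ry": 0,"rz": 0,"gripper": 0},
    {"dx": 0,"dy": 140,"dz": -150,"rx": 0,"ry": 0,"rz": 0,"gripper": 0},
    {"dx": 0,"dy": 180,"dz": -150,"rx": 0,"ry": 0,"rz": 0,"gripper": 0},
    {"dx": 0,"dy": 210,"dz": -150,"rx": 0,"ry": 0,"rz": 0,"gripper": 0},
    {"dx": 0,"dy": 210,"dz": -150,"rx": 0,"ry": 0,"rz": 0,"gripper": 0},
  ],
)

```text
time: 28.22
tcp_pos: [512.4, -170.3, 238.8]
tool_rot: [[1.0, 0.003, 0.001], [0.003, -1.0, -0.001], [0.001, 0.001, -1.0]]
wrist_force: [-0.9, -0.7, -0.3]
finger_gap: 85.5
```

```bash
python3 - <<'E'
from h import *
import pickle
for n in("scene","top"):
    c=imaging.capture(n); save(c,n+"30.png",None,1.25); pickle.dump(c,open(n+"30.pkl","wb"))
    if n=="scene": save(c,"s30c.png",(280,160,450,280),4.6)
# z stats of the castors' wheel tops in scene & top
for n in("scene","top"):
    c=pickle.load(open(n+"30.pkl","rb"));d=cloud(c).reshape(-1,3)
    for nm,(x,y) in {"new":(511.5,41),"br":(514.5,200),"fr":(671,38),"fl":(674.5,198)}.items():
        q=d[(np.abs(d[:,0]-x)<28)&(np.abs(d[:,1]-y)<24)&(d[:,2]>100)&(d[:,2]<150)]
        print(n,nm,len(q),np.percentile(q[:,2],[80,90,95]).round(1) if len(q) else None)
E
python3 dial.py 30
```

```text
scene new 214 [127.  130.3 131.2]
scene br 214 [128.2 129.5 130.6]
scene fr 277 [127.3 129.7 130.7]
scene fl 277 [128.5 130.4 131.2]
top new 161 [127.7 129.4 130.4]
top br 175 [128.2 129.7 130.7]
top fr 154 [128.2 129.8 130.8]
top fl 177 [127.7 129.  130.2]
top hub [399. 379.] needle -0.08 green 0.803 => reading -0.082
t 28.38 tcp [ 512.04 -167.48  238.17] F [-0.9 -0.6 -0.5] gap 85.42
```

View pics/scene30.png

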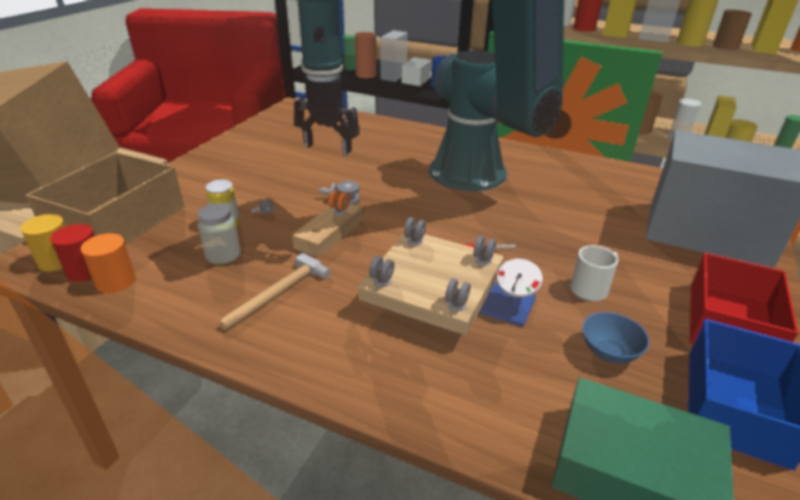

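View pics/top30.png

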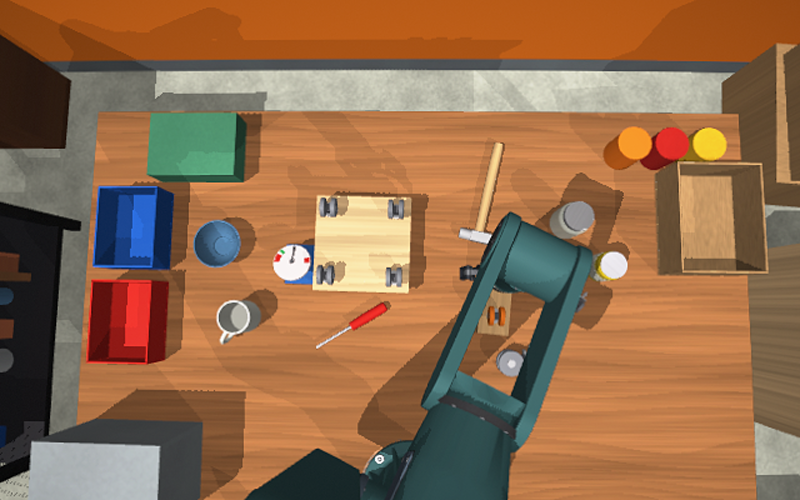

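View pics/s30c.png

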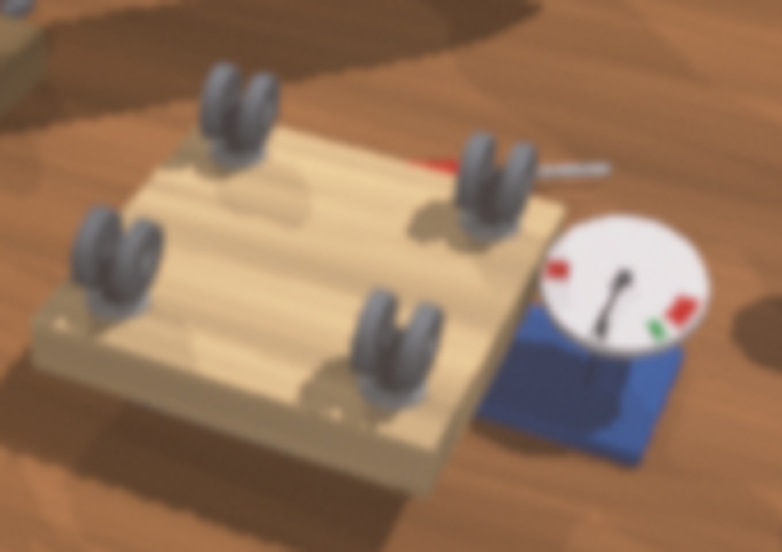

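View pics/dial30.png

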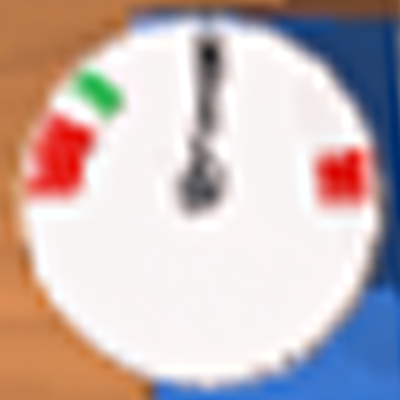

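The castor is seated, level with the other three (all about 131 mm). The needle is at about −0.08, which is the castor's weight, and orange is at (497,316), unchanged. Handing in.

```bash
python3 -c "
from h import *
print(r.sign_off())"
```

```text
the job is handed in; nothing more can be done
None
```

The grey castor is fully home in the trolley's empty socket. It held a pull of about 16.4 N, and the job is handed in at about 28 s of the 72 s allowed.

- **Insertion:** the catches snapped in at about 90 mm tool height. Pressing on past flange contact at 89 mm gave about 8.4 N/mm, which is the trolley's own spring. The strongest push I read was about 12 N (−0.6 rad), against the red at 25 N.
- **Pull test:** I raised the pull slowly to +0.82 rad and held it for about 2.5 s. The dial and the wrist force both stayed steady. I then eased off, pressed lightly to about 7 N to seat it, and let go.
- **Final checks:** the new castor's wheel tops match the other three in both camera views, about 131 mm by the depth readings. The needle rests at about −0.08 rad; −0.06 was expected, so this is within my reading error.
- **Other items:** the orange castor and the listed bystanders look unmoved in the last pictures.

Some readings disagreed or were incomplete:

- **Lookalikes toppled:** the two unlisted ones, small and large, were standing on their stems and fell over as soon as time ran. The arm was well above them. The large one ended up lying behind the orange castor, which stayed in its hole.
- **Needle between stops:** I read the dial only when the arm was paused, so brief peaks in between were not seen. The insertion readings I did catch were below the stated 8 to 17 N.
- **Extra travel under pull:** the tool rose about 1.6 mm more than the spring and play explain. It came back along the same force path, so I put it down to give in the grip, not slip.

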